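# Fit the key hook and key tray onto the hall rail

### The job

Slide the little gate at the open end of the hall rail fully open, slide the hook into the rail's channel from that end with its prong leading until it is fully home against the end stop, then slide the key tray in behind it until it meets the hook. Let go of them and slide the gate fully shut again. Leave the vase, tube, door knob, keys and dish where they are.

Things in the scene. Friction and masses are not known exactly. Their poses are not given: they have to be found in the camera images.
- rail: Aluminium rail fixed on the cabinet top, 60 mm wide (its x), 25 mm high, z up. Origin on the table under the middle of its undercut channel, which runs along its y from the end stop (inner face y = -80 mm) to the open mouth (y = +80 mm). Channel 36 mm wide inside, floor at z = 6 mm, underside of the lips at 20 mm; slot between the lips 18 mm wide. Lip tops at 25 mm
- rail_mouth (a point): Middle of the open mouth, 12 mm above the table, axes as the rail's; the only way into the channel. The channel's sides flare to about 43 mm over the last 20 mm and its floor ramps down to 2 mm above the table over the last 17 mm. On its -x side a 4 mm high bed for the gate runs from rail x = -15 to -155 mm, at rail y = 78 to 98 mm
- rail_stop (a point): Middle of the end stop's inner face, 12 mm above the table, axes as the rail's. The stop is a grey block 60 mm wide, 10 mm thick, 28 mm high
- gate (a joint): Slide of the grey plastic gate across the mouth: 0 = shut, 0.05 m = fully open; moves along the rail's -x and stays where it is left (about 2 N of friction). A bar 88 mm long, 8 mm thick (rail y = 84 to 92 mm), top at z = 21 mm; shut, it spans rail x = -70 to +18 mm. Starts shut or up to 12 mm ajar
- gate_post (a point): The gate's upright round grip post, 14 mm in diameter, on a 20 x 14 mm block with its top at z = 24 mm; post top at z = 66 mm. The point is on its axis at z = 48 mm, at rail x = -60 mm minus the gate joint value, rail y = 88 mm; axes as the rail's
- hook_grip (a point): Loose grey plastic hook standing on its foot. Point: middle of its upright fin, 64 mm above the foot's underside, over the foot's centre; z up, y its long axis. Foot 60 mm long (y), 32 wide (x), 8 thick; neck 12 wide; flange 40 x 56 mm, 21 to 26 mm up; fin 12 thick (x), 44 long (y), to 88 mm up. 110 to 220 g. On the channel floor this point is 70 mm above the table
- hook_tip (a point): Tip of the hook's upturned prong of 10 mm round bar, which leaves the fin towards the hook's -y: 58 mm from its centre, 68 mm above the foot's underside. Home with the prong leading, it overhangs the end stop
- tray_grip (a point): Loose rigid coral key tray on a foot. Point: middle of its central upright fin, 64 mm above the foot's underside, over the foot's centre; z up, y its long axis (either end may lead). Foot 90 mm long (y), 32 wide, 8 thick; neck 12 wide; tray 64 x 90 mm, 21 to 38 mm up; fin 12 thick (x), 44 long (y), to 88 mm up. 150 to 310 g. On the channel floor this point is 70 mm above the table
- vase: White ceramic vase, 190 mm tall, 104 mm wide, standing at the right; leave alone. Origin: centre of its underside
- tube: Stainless steel twist cap tube, 110 mm long, 34 mm thick, lying near the robot; leave alone. Origin under its middle, x along it
- knob: Chrome door knob standing on its rose, 62 mm wide, 61 mm high; leave alone. Origin: centre of its underside
- key1: Brass key, about 70 mm long, 5 mm thick, lying flat; leave alone. Origin under its middle, x along it
- key2: Steel key, as the brass one; leave alone
- dish: Blue ceramic dish, 100 mm wide, 35 mm high; leave alone. Origin: centre of its underside
Not all that is in view belongs to the job. Of the things that look like the part that bears tray_grip, the middle-sized one is meant.

How it is judged:
By the outcome, as a careful person would: the job done as asked, in the order asked, and still so for the second after the job is handed in, with the robot touching nothing.
It also fails if it takes over 72 s, if anything falls off the work surface, if the arm or the gripper's body presses on something with over 40 N, if the wrist force passes 120 N, or if a joint passes its speed limit or range.

### The arm

A 6-joint arm with a two-finger parallel gripper is mounted at the origin on the work surface. World frame = base frame: x ahead of the robot, y to its left, z up, the work surface at z = 0. Lengths are in mm, angles in rad, forces in N, time in s.
With the tool pointing down it reaches from about 350 to 875 mm from the base axis. Payload 4.2 kg.
Tool frame: the origin (TCP) lies midway between the tips of the shut fingers; the grasp point (between the pads) lies 19 mm behind it (arm.grip_point_offset is the z of the grasp point in the tool frame, in mm); z points along the fingers, x is the direction in which the jaws open and shut, and the axes are right-handed (so a half turn about z gives the same grasp; the last joint's range is limited). The gripper opens to 85 mm and grips with 20 to 120 N. Pads are 22 mm wide; open, the fingers measure 114 mm over their backs; the gripper's body (76 mm by 85 mm) begins 54 mm behind the grasp point. The pads swing forward as they close: fully open they stand 13 mm farther back than shut.
Start: joints at [1.535, 0.385, 0.008, 0, -1.194, -0.259], TCP at [181.561, 598.026, 231.312] pointing down, gripper open.
Joint ranges: [-3.14, 3.14], [-1.21, 2.06], [-1.07, 1.41], [-3.16, 2.05], [-2.99, -0.16], [-3.1, 3.1]. Speed limits (rad/s): [2.79, 2.79, 3.14, 3.14, 3.14, 3.14].

### API

Orientations are given as a unit quaternion [x, y, z, w].
In Python, from bench import arm gives the robot as it stands.
- The arm moves only by the shell command python3 -m jog 'ROWS'. ROWS is JSON, a list of rows, each an object of numbers: "hand": the finger opening in mm, from 0 to 85.4; "dx", "dy", "dz": the shift along the tool's x, y, z in mm; "rx", "ry", "rz": the turn, a rotation vector about the tool's x, y, z in rad. A call has 1 to 5 rows; each row shifts and turns the commanded pose from where the row before left it, along the tool's axes as they then stand; what a row does not reach is not made up. A row lasts 1/12 s, in which the tool goes at most 41.7 mm and 7.16 degrees, less where a joint would pass 70% of its speed; a pose out of reach is approached as far as the arm can. A call with a gripper value outside its range is refused whole. The fingers move at their own pace and stop on an object; the grip force is fixed at half the most. Time passes only in rows, so rows that do not move let the fingers close. It gives the time, the measured TCP pose, the force and the opening at its end, in the units of the state.
- arm.read_state(): the state, without advancing time (a new reading comes with each control period).
- arm.get_image(name): name is "side" or "top"; returns a dict with "img" (420x560x3 uint8, red, green, blue), "depth" (420x560 float32, mm along the optical axis (not along the pixel's ray), 0 where there is no reading), "intrinsics" (3x3 intrinsics, pixels), "R" (3x3) and "t" (3): a world point X has camera coordinates R X + t. Camera axes: x right, y down, z forward; pixel columns grow to the right and rows downward; lengths in mm; the calibration is good to about 2 mm. A picture is of the moment at which its call begins.
- arm.job_done(): hands the job in, once; it reports no verdict.
The state is a dict: "clock": time; "joints": joint angles; "joint_vel": joint speeds; "joint_efforts": joint torques, N m; "position": TCP position; "ee_rot": TCP orientation; "contact_force": force on the tool from outside, world axes, zero at the start; "wrist_torque": the same for the moment, N m; "gripper_width": finger opening in mm.
Only numpy, scipy, OpenCV 4.12 (cv2) and the standard library are available. Lean on these libraries where they do the work, as an engineer would, in place of code of your own. Each camera call takes 0.05 s, during which the arm holds its last target.

## Working session

There is one attempt and no reset: what is moved stays moved. The work goes in short steps, Python scripts to look and compute and a shell command to move; the robot and the scene stay as the last step left them, time stands still between calls to the robot, and variables do not carry over. Pictures are saved under pics/ and viewed, and the job is handed in when it is done.

```bash
ls; mkdir -p pics; python3 - <<'E'
from bench import arm
import cv2,numpy as np
for n in("top","side"):
    d=arm.get_image(n); cv2.imwrite(f"pics/{n}0.png",d["img"][:,:,::-1]); np.savez(f"{n}0.npz",**d)
    print(n,d["intrinsics"],d["R"],d["t"])
print(arm.read_state())
E
```

```text
pics
top [[381.21200889   0.         280.89122921]
 [  0.         381.21200889 206.25389957]
 [  0.           0.           1.        ]] [[-0.01243726 -0.99991852  0.00287402]
 [-0.98702209  0.01181654 -0.16014917]
 [ 0.16010216 -0.00482854 -0.98708864]] [   9.38724075  559.9446252  1030.487557  ]
side [[450.23997163   0.         282.08465624]
 [  0.         450.23997163 209.01661104]
 [  0.           0.           1.        ]] [[ 0.80439123 -0.59406669  0.00628628]
 [-0.45107783 -0.61759599 -0.64428564]
 [ 0.38663102  0.51542212 -0.76475911]] [-434.88434401  287.57200656 1073.20327621]
{'clock': 0.1, 'joints': array([ 1.53462832e+00,  3.85489237e-01,  6.71675030e-03, -4.40524592e-04,
       -1.19398815e+00, -2.58615512e-01]), 'joint_vel': array([-9.31912643e-04, -2.14398333e-03,  2.44752909e-03,  1.38010427e-03,
        7.68227474e-05,  2.38054537e-03]), 'joint_efforts': array([-7.20890439e-04, -3.93319237e+01,  1.88928598e+01,  4.19797629e+00,
       -2.58332788e-03,  3.91240064e-06]), 'position': array([181.40352015, 597.53237887, 230.30646552]), 'ee_rot': array([-5.95529635e-01,  8.03332713e-01, -6.39479923e-04, -7.73053438e-04]), 'contact_force': array([0.12126917, 0.53638956, 0.77515764]), 'wrist_torque': array([0.02986089, 0.02493285, 0.01453585]), 'gripper_width': 85.7261593077352}
```

View pics/top0.png

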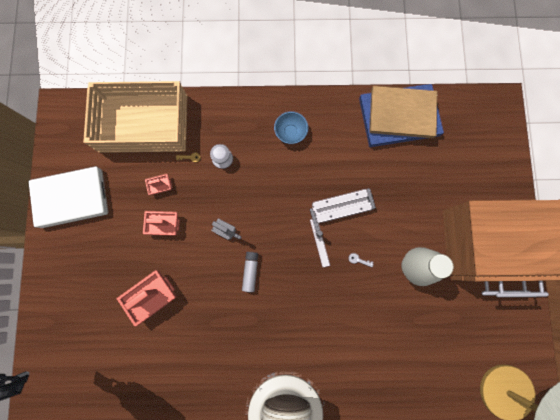

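View pics/side0.png

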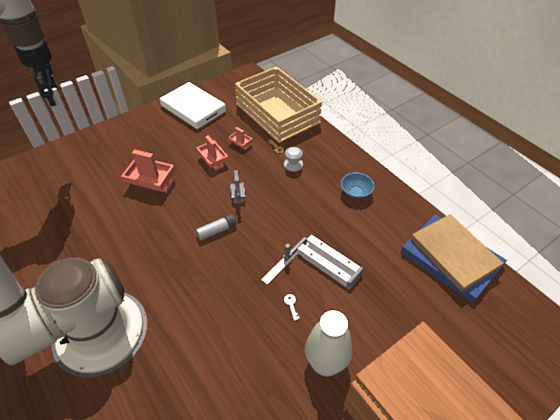

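The top view shows the rail at about (343,206) with its mouth and gate on the left, post at about (314,213). The hook is at (225,231). Three coral trays are at (158,185), (161,223) and (147,298), so the middle one is (161,223). I'll zoom in on the parts.

```bash
python3 - <<'E'
import cv2,numpy as np
a=cv2.imread("pics/top0.png");b=cv2.imread("pics/side0.png")
def z(im,x,y,w,h,s,n): cv2.imwrite(n,cv2.resize(im[y:y+h,x:x+w],None,fx=s,fy=s,interpolation=cv2.INTER_CUBIC))
z(a,295,175,100,100,6,"pics/t_rail.png");z(a,135,165,120,90,6,"pics/t_parts.png")
z(b,250,215,130,90,6,"pics/s_rail.png");z(b,185,125,80,90,6,"pics/s_parts.png")
E
```

```text
(no output)
```

View pics/t_rail.png

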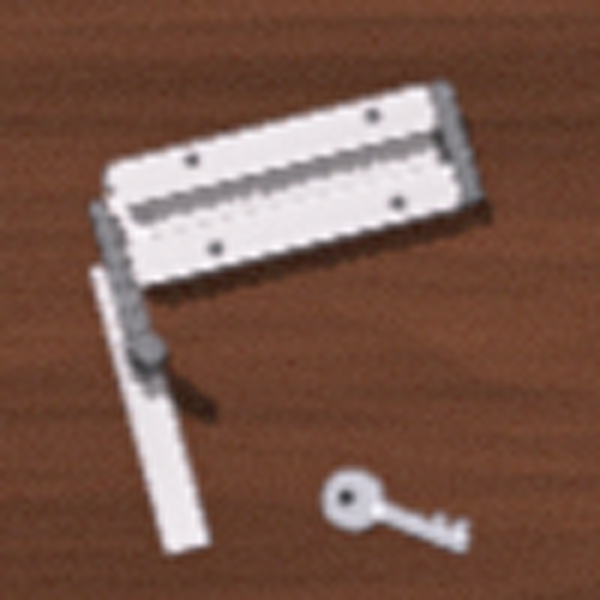

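View pics/t_parts.png

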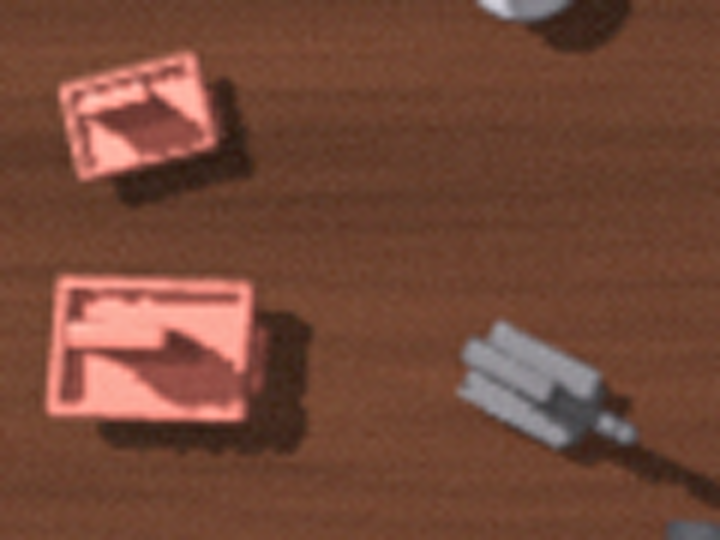

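View pics/s_rail.png

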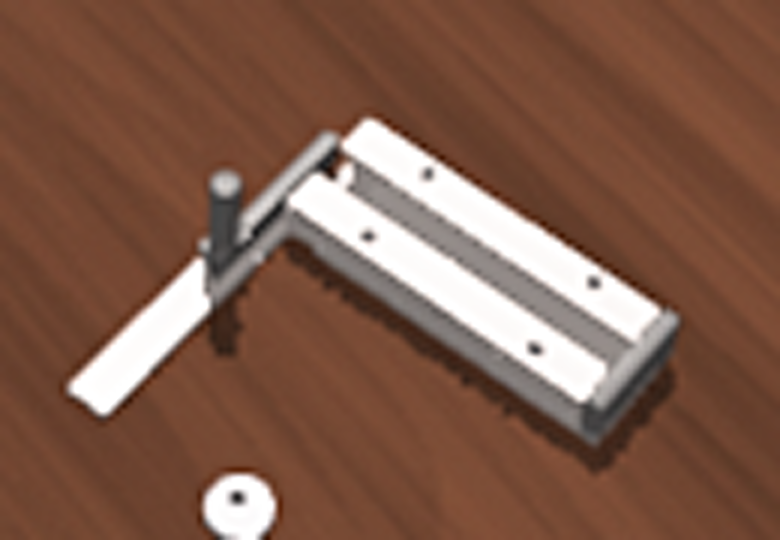

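View pics/s_parts.png

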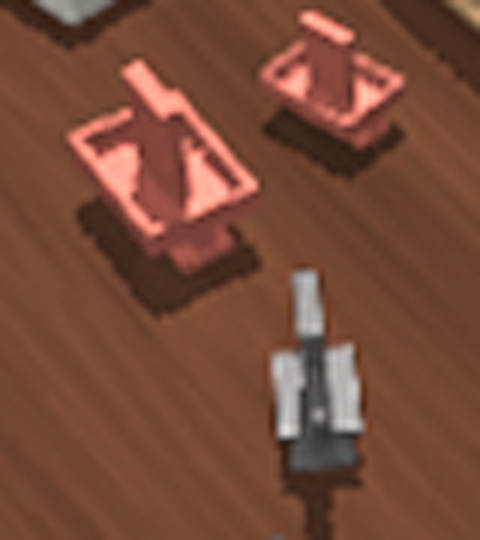

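```bash
cat > h.py <<'E'
import numpy as np,cv2
def load(n): return dict(np.load(n+".npz"))
def ray(d,u,v,z):
    K,R,t=d["intrinsics"],d["R"],d["t"]; c=-R.T@t
    r=R.T@np.linalg.inv(K)@np.array([u,v,1.]); return c+r*(z-c[2])/r[2]
def tri(d1,p1,d2,p2):
    P=[d["intrinsics"]@np.c_[d["R"],d["t"]] for d in(d1,d2)]
    X=cv2.triangulatePoints(P[0],P[1],np.array(p1,float).reshape(2,1),np.array(p2,float).reshape(2,1))[:,0]; return X[:3]/X[3]
def proj(d,X):
    c=d["intrinsics"]@(d["R"]@np.asarray(X,float)+d["t"]); return c[:2]/c[2]
def cloud(d):
    D=d["depth"];v,u=np.indices(D.shape);K=d["intrinsics"]
    c=np.stack([(u-K[0,2])/K[0,0]*D,(v-K[1,2])/K[1,1]*D,D],-1); return (c-d["t"])@d["R"]
E
python3 - <<'E'
from h import *
for n in("top0","side0"):
    d=load(n);P=cloud(d);im=d["img"].astype(int);ok=d["depth"]>0
    print(n,"table z",np.median(P[...,2][ok&(im.sum(2)<200)][:]))
    hsv=cv2.cvtColor(d["img"],cv2.COLOR_RGB2HSV)
    x,y,z=P[...,0],P[...,1],P[...,2]
    # rail guess
    r=ok&(z>20)&(z<32)&(hsv[...,2]>190)&(hsv[...,1]<40)&(np.abs(y+130)<150)&(np.abs(x-530)<120)
    print(ray(load("top0"),343,206,25))
    if r.sum()>10:
        q=P[r];print(len(q),q.min(0),q.max(0),np.median(q[:,2]),cv2.minAreaRect(q[:,:2].astype(np.float32)))
    # coral
    c=ok&(hsv[...,1]>90)&(hsv[...,2]>150)&((hsv[...,0]<12)|(hsv[...,0]>172))
    nl,lab,st,ce=cv2.connectedComponentsWithStats(c.astype(np.uint8))
    for i in range(1,nl):
        if st[i,4]>60:
            q=P[lab==i];f=q[q[:,2]>q[:,2].max()-6];print("coral",st[i],ce[i],q[:,2].max(),f.mean(0),cv2.minAreaRect(f[:,:2].astype(np.float32)),cv2.minAreaRect(q[:,:2].astype(np.float32)))
E
```

```text
top0 table z 0.40199650748740523
[ 561.88113167 -176.20970709   25.        ]
757 [ 473.38241068 -255.95751106   20.30029019] [608.53077858 -89.79720568  31.62757795] 25.919605059321015 ((557.30859375, -160.70895385742188), (90.70097351074219, 191.90994262695312), 26.96115493774414)
coral [145 173  26  22 275] [156.8        183.09818182] 66.62996201894923 [631.57015701 359.87517027  63.53020667] ((632.3773193359375, 360.31854248046875), (8.50736141204834, 29.437074661254883), 15.347868919372559) ((636.6541748046875, 366.23614501953125), (59.1981201171875, 75.87776184082031), 13.923151969909668)
coral [470 200  48  54 760] [490.09736842 227.05263158] 167.82549758673483 [ 483.59010232 -518.33397117  163.04669349] ((486.1836242675781, -519.0964965820312), (124.92008209228516, 114.17567443847656), 9.9115629196167) ((495.6979064941406, -556.35302734375), (129.57180786132812, 197.093505859375), 13.402151107788086)
coral [499 200  42  21 236] [520.32627119 208.21186441] 165.5471919118276 [ 528.71806078 -598.00261275  161.83981122] ((526.13134765625, -596.3311767578125), (44.450904846191406, 
[... 2544 characters left out ...]
375) ((529.3043212890625, 380.48028564453125), (169.14532470703125, 84.3277587890625), 86.9195327758789)
coral [132 149  21   9 102] [142.         153.00980392] 124.68477519326518 [313.65703872 367.27474405 121.21620686] ((312.77398681640625, 368.5628662109375), (18.190933227539062, 60.65592956542969), 38.231117248535156) ((333.10845947265625, 442.9188537597656), (198.60504150390625, 58.909568786621094), 77.15492248535156)
coral [121 159  53  27 467] [148.42184154 173.59528908] 98.8439005196499 [289.93429595 386.16238356  98.84390052] ((289.9342956542969, 386.1623840332031), (0.0, 0.0), 0.0) ((320.5403747558594, 402.0353088378906), (143.70449829101562, 172.5970001220703), 35.777984619140625)
```

```bash
python3 - <<'E'
from h import *
np.set_printoptions(precision=1,suppress=True)
def rect(q):
    (c,s,a)=cv2.minAreaRect(q[:,:2].astype(np.float32));  b=cv2.boxPoints((c,s,a)); e=[b[1]-b[0],b[2]-b[1]];e=max(e,key=np.linalg.norm)
    e=e if e[1]>0 else -e
    return np.array(c),np.array(s),"yaw(long vs +y)deg %.1f"%np.degrees(np.arctan2(-e[0],e[1])),len(q),q[:,2].mean()
for n,dz in(("top0",0.4),("side0",-3)):
    d=load(n);P=cloud(d);ok=d["depth"]>0;P[...,2]-=0
    hsv=cv2.cvtColor(d["img"],cv2.COLOR_RGB2HSV);S,V=hsv[...,1],hsv[...,2]
    x,y,z=P[...,0],P[...,1],P[...,2]
    tb=ok&(S>100)&(V<120)&(abs(x-520)<150)&(abs(y)<300)&(abs(z)<15)
    print(n,"table",np.median(z[tb]))
    lip=ok&(z>15)&(z<35)&(V>200)&(S<40)&(x>500)&(x<620)&(y>-280)&(y<-70)
    m=cv2.morphologyEx(lip.astype(np.uint8),cv2.MORPH_OPEN,np.ones((2,2)))
    nl,lab,st,ce=cv2.connectedComponentsWithStats(m)
    for i in range(1,nl):
        if st[i,4]>40: print(" white",st[i],*rect(P[lab==i]))
    print(" lips",*rect(P[m>0]))
    for (a,b) in((80,100),(33,42)):
        k=ok&(abs(x-518)<70)&(abs(y-345)<80)&(z>a)&(z<b)&(S>80)
        if k.sum()>5: print(" tray",a,*rect(P[k]))
    for (a,b) in((78,100),(19,33)):
        k=ok&(abs(x-505)<70)&(abs(y-165)<70)&(z>a)&(z<b)&(S<60)
        if k.sum()>5:print(" hook",a,*rect(P[k]))
    k=ok&(abs(x-505)<80)&(abs(y-165)<80)&(z>45)&(S<60); print(" hook>45",P[k].min(0),P[k].max(0), k.sum())
    k=ok&(abs(x-540)<80)&(abs(y+110)<60)&(z>50)&(z<90)
    if k.sum():print(" post",P[k].mean(0),P[k].min(0),P[k].max(0),np.argwhere(k).mean(0)[::-1])
E
```

```text
top0 table 0.6157436048666428
 white [314 191  54  19 354] [522.6 -98.7] [ 78.8 334.3] yaw(long vs +y)deg 38.4 354 29.25544421174129
 white [318 204  54  19 370] [ 498.9 -109.7] [ 65.4 316.7] yaw(long vs +y)deg 31.7 370 26.48596283647242
 lips [ 517.5 -106.3] [100.6 330.5] yaw(long vs +y)deg 31.7 724 27.840101519960236
 tray 80 [517.2 345.1] [42.5 11. ] yaw(long vs +y)deg -0.7 77 87.64257049727841
 tray 33 [517.7 346.2] [92.3 63. ] yaw(long vs +y)deg -0.7 197 37.54046480130899
 hook 78 [499.8 168.9] [43.2 12. ] yaw(long vs +y)deg -27.2 75 88.15426969633994
 hook 19 [499.8 169.5] [55.9 39.2] yaw(long vs +y)deg -27.2 187 26.333009173942774
 hook>45 [469.7 114.4  50. ] [512.4 189.9  93. ] 133
 post [ 481.  -100.5   65.6] [ 475.8 -106.5   57.7] [486.9 -95.2  68.1] [318.9 233.1]
side0 table -2.8593163884388733
 white [309 237  52  36 379] [ 365.7 -408.7] [739.4 137.1] yaw(long vs +y)deg -42.7 379 24.837498071240788
 white [300 246  52  37 393] [ 346.5 -410.5] [706.9 133.6] yaw(long vs +y)deg -40.9 393 29.672500678556514
 lips [ 366.  -406.3] [738.7 157.5] yaw(long vs +y)deg -40.9 772 27.298840072115244
 tray 80 [517.5 342.6] [45.4 11.9] yaw(long vs +y)deg -4.1 39 84.24191527830719
 tray 33 [518.  343.5] [93.1 64.4] yaw(long vs +y)deg -1.9 93 35.67574387346596
 hook 78 [499.1 166. ] [45.8 10.9] yaw(long vs +y)deg -26.7 48 84.49282227183262
 hook 19 [499.1 165.5] [58.5 39.3] yaw(long vs +y)deg -26.4 131 22.94596433381235
 hook>45 [467.4 109.8  48. ] [511.8 188.2  89.2] 110
 post [ 479.7 -105.8   59.6] [ 473.1 -111.7   50.5] [489.1 -98.8  66.1] [287.6 247.1]
```

```bash
python3 - <<'E'
from h import *
np.set_printoptions(precision=1,suppress=True)
for n in("top0","side0"):
    d=load(n);P=cloud(d);ok=d["depth"]>0
    hsv=cv2.cvtColor(d["img"],cv2.COLOR_RGB2HSV);S,V=hsv[...,1],hsv[...,2]
    x,y,z=P[...,0],P[...,1],P[...,2]
    lip=ok&(z>15)&(z<35)&(V>180)&(S<40)&(x>500)&(x<620)&(y>-280)&(y<-70)
    m=cv2.morphologyEx(lip.astype(np.uint8),cv2.MORPH_OPEN,np.ones((3,3)))>0
    m&=lip
    pts=np.argwhere(m)[:,::-1]
    q=np.array([ray(d,u,v,25) for u,v in pts]);
    for nm,qq in(("depth",P[m]),("ray",q)):
        c,s,a=cv2.minAreaRect(qq[:,:2].astype(np.float32));b=cv2.boxPoints((c,s,a));e=max([b[1]-b[0],b[2]-b[1]],key=np.linalg.norm);e=e if e[1]>0 else -e
        yaw=np.arctan2(-e[0],e[1]);print(n,nm,len(qq),np.array(c),np.array(s),np.degrees(yaw),"z",qq[:,2].mean(),"\n",b)
    # stop and gate greys
    g=ok&(S<60)&(V<185)&(z>12)&(z<34)&(x>470)&(x<620)&(y>-290)&(y<-60)
    nl,lab,st,ce=cv2.connectedComponentsWithStats(g.astype(np.uint8))
    for i in range(1,nl):
        if st[i,4]>15:
            qq=P[lab==i];print(" grey",st[i],qq.mean(0),cv2.minAreaRect(qq[:,:2].astype(np.float32)))
E
```

```text
top0 depth 740 [ 563.4 -173.1] [ 59.7 161.2] 13.385274 z 25.926030874337034 
 [[ 515.8 -101.6]
 [ 553.1 -258.4]
 [ 611.1 -244.6]
 [ 573.8  -87.8]]
top0 ray 740 [ 563.4 -173.1] [ 59.1 160.9] 13.499812 z 25.0 
 [[ 515.9 -101.8]
 [ 553.5 -258.3]
 [ 610.9 -244.5]
 [ 573.3  -88. ]]
 grey [366 189   9  21  85] [ 581.6 -253.9   27.2] ((582.1242065429688, -254.3699188232422), (58.82357406616211, 12.497964859008789), 10.108403205871582)
 grey [310 209  10  25  77] [521.3 -91.8  21.8] ((521.397705078125, -95.79913330078125), (70.34796905517578, 18.061782836914062), 10.981202125549316)
side0 depth 772 [ 563.2 -174.7] [ 61.7 158.1] 13.262419 z 22.139091033919527 
 [[ 515.1 -104.9]
 [ 551.4 -258.8]
 [ 611.4 -244.6]
 [ 575.1  -90.7]]
side0 ray 772 [ 561.3 -176.6] [ 60.2 156.4] 13.491768 z 25.0 
 [[ 513.8 -107.6]
 [ 550.3 -259.7]
 [ 608.8 -245.7]
 [ 572.3  -93.6]]
 grey [284 238  25  22  69] [ 500.4 -102.9   20.6] ((513.1040649414062, -101.62471008300781), (85.91746520996094, 16.186826705932617), 5.9198317527771)
 grey [298 250  65  36 204] [ 557.8 -223.2   19.7] ((560.9671630859375, -181.25643920898438), (58.82952880859375, 170.5609588623047), 14.827878952026367)
```

```bash
cat >> h.py <<'E'
from scipy.spatial.transform import Rotation as Ro
def go(target=None,yaw=None,railrel=False):
    """print tool-frame shift to world TCP target (None entries keep) and the rz to bring jaw axis to world yaw (deg, mod 180)"""
    from bench import arm
    s=arm.read_state();R=Ro.from_quat(s["ee_rot"]).as_matrix();p=s["position"]
    jaw=np.degrees(np.arctan2(R[1,0],R[0,0]))
    print("clock %.2f p %s jaw %.2f tilt %s F %s w %.1f"%(s["clock"],np.round(p,1),jaw,np.round(R[:2,2]*57.3,2),np.round(s["contact_force"],1),s["gripper_width"]), "rail coords",np.round(rail(p),1))
    if target is not None:
        t=np.array([p[i] if target[i] is None else target[i] for i in range(3)],float); print(" shift",np.round(R.T@(t-p),1),"norm %.0f"%np.linalg.norm(t-p))
    if yaw is not None:
        a=(jaw-yaw+90)%180-90; print(" rz %.3f rad"%np.radians(a))
RC=np.array([563.0,-173.8]);RY=13.45
def rw(x,y,z=0):
    a=np.radians(RY);return np.array([RC[0]+x*np.cos(a)-y*np.sin(a),RC[1]+x*np.sin(a)+y*np.cos(a),z])
def rail(p):
    a=np.radians(RY);d=p[:2]-RC;return np.array([d[0]*np.cos(a)+d[1]*np.sin(a),-d[0]*np.sin(a)+d[1]*np.cos(a),p[2]])
E
python3 -m jog '[{"rz":0.125},{"rz":0.125},{"rz":0.125},{"rz":0.125},{"rz":0.125}]'
python3 -m jog '[{"rz":0.125},{"rz":0.125},{"rz":0.125},{"rz":0.04},{}]'
python3 -c "
from h import *
go(rw(-63.5,88,130),13.45)"
```

```text
clock 0.10 p [181.4 597.5 230.3] jaw -106.90 tilt [-0.03 -0.11] F [0.1 0.5 0.8] w 85.7 rail coords [-191.7  838.9  230.3]
 shift [ 583.  -490.1  101.5] norm 768
 rz 1.041 rad$[0]: bad value
$[0]: bad value
```

```bash
python3 -m jog '[{"hand":85,"dx":0,"dy":0,"dz":0,"rx":0,"ry":0,"rz":0.12}]'; python3 -m jog --help
```

```text
clock: 0.18
position: [181.5, 597.6, 230.5]
ee_rot: [-0.546, 0.838, -0.001, -0.001]
contact_force: [0.0, -0.2, -0.2]
gripper_width: 84.8invalid input: not JSON, or not a number
```

```bash
python3 -m jog '[{"rz":0.12}]';python3 -m jog '[{"hand":85,"rz":0.12},{"hand":85,"rz":0.12}]'
```

```text
$[0]: bad value
$[0]: bad value
```

```bash
python3 -m jog '[{"hand":50,"dx":0,"dy":0,"dz":0,"rx":0,"ry":0,"rz":0.12},{"hand":50,"dx":0,"dy":0,"dz":0,"rx":0,"ry":0,"rz":0.12},{"hand":50,"dx":0,"dy":0,"dz":0,"rx":0,"ry":0,"rz":0.12},{"hand":50,"dx":0,"dy":0,"dz":0,"rx":0,"ry":0,"rz":0.12},{"hand":50,"dx":0,"dy":0,"dz":0,"rx":0,"ry":0,"rz":0.12}]'
python3 -m jog '[{"hand":50,"dx":0,"dy":0,"dz":0,"rx":0,"ry":0,"rz":0.12},{"hand":50,"dx":0,"dy":0,"dz":0,"rx":0,"ry":0,"rz":0.12},{"hand":50,"dx":0,"dy":0,"dz":0,"rx":0,"ry":0,"rz":0.08}]'
python3 -c "
from h import *
go(rw(-63.5,88,130),13.45)"
```

```text
clock: 0.6
position: [181.4, 597.7, 230.6]
ee_rot: [-0.272, 0.962, -0.001, -0.0]
contact_force: [-0.1, -0.1, 0.2]
gripper_width: 49.7
clock: 0.85
position: [181.5, 597.7, 230.6]
ee_rot: [-0.115, 0.993, -0.001, -0.0]
contact_force: [-0.7, 0.0, 0.6]
gripper_width: 50.0
clock 0.85 p [181.5 597.7 230.6] jaw -166.79 tilt [-0.02 -0.07] F [-0.7  0.   0.6] w 50.0 rail coords [-191.6  839.1  230.6]
 shift [-131.3 -750.4  101.4] norm 769
 rz -0.004 rad
```

```bash
python3 -m jog '[{"hand":50,"dx":-6.6,"dy":-38,"dz":0,"rx":0,"ry":0,"rz":0},{"hand":50,"dx":-6.6,"dy":-38,"dz":0,"rx":0,"ry":0,"rz":0},{"hand":50,"dx":-6.6,"dy":-38,"dz":0,"rx":0,"ry":0,"rz":0},{"hand":50,"dx":-6.6,"dy":-38,"dz":0,"rx":0,"ry":0,"rz":0},{"hand":50,"dx":-6.6,"dy":-38,"dz":0,"rx":0,"ry":0,"rz":0}]'
python3 -m jog '[{"hand":50,"dx":-6.6,"dy":-38,"dz":0,"rx":0,"ry":0,"rz":0},{"hand":50,"dx":-6.6,"dy":-38,"dz":0,"rx":0,"ry":0,"rz":0},{"hand":50,"dx":-6.6,"dy":-38,"dz":0,"rx":0,"ry":0,"rz":0},{"hand":50,"dx":-6.6,"dy":-38,"dz":0,"rx":0,"ry":0,"rz":0},{"hand":50,"dx":-6.6,"dy":-38,"dz":0,"rx":0,"ry":0,"rz":0}]'
python3 -c "
from h import *
go(rw(-63.5,88,130),13.45)"
```

```text
clock: 1.27
position: [258.3, 418.9, 230.8]
ee_rot: [-0.118, 0.993, -0.0, -0.0]
contact_force: [0.9, -0.3, 0.6]
gripper_width: 49.9
clock: 1.68
position: [334.6, 242.0, 231.2]
ee_rot: [-0.118, 0.993, -0.0, -0.0]
contact_force: [1.3, 0.9, -0.3]
gripper_width: 50.1
clock 1.68 p [334.6 242.  231.2] jaw -166.44 tilt [-0.01 -0.  ] F [ 1.3  0.9 -0.3] w 50.1 rail coords [-125.4  457.5  231.2]
 shift [ -61.2 -369.6  101.2] norm 388
 rz 0.002 rad
```

```bash
python3 -m jog '[{"hand":50,"dx":-6.6,"dy":-38,"dz":0,"rx":0,"ry":0,"rz":0},{"hand":50,"dx":-6.6,"dy":-38,"dz":0,"rx":0,"ry":0,"rz":0},{"hand":50,"dx":-6.6,"dy":-38,"dz":0,"rx":0,"ry":0,"rz":0},{"hand":50,"dx":-6.6,"dy":-38,"dz":0,"rx":0,"ry":0,"rz":0},{"hand":50,"dx":-6.6,"dy":-38,"dz":0,"rx":0,"ry":0,"rz":0}]'
python3 -c "
from h import *
go(rw(-63.5,88,130),13.45)"
```

```text
clock: 2.1
position: [411.1, 65.0, 231.4]
ee_rot: [-0.118, 0.993, 0.0, 0.0]
contact_force: [1.2, 0.3, -0.1]
gripper_width: 50.2
clock 2.10 p [411.1  65.  231.4] jaw -166.46 tilt [0.01 0.02] F [ 1.2  0.3 -0.1] w 50.2 rail coords [-92.2 267.6 231.4]
 shift [ -28.4 -179.7  101.3] norm 208
 rz 0.002 rad
```

```bash
python3 -m jog '[{"hand":50,"dx":-5.7,"dy":-36,"dz":10,"rx":0,"ry":0,"rz":0},{"hand":50,"dx":-5.7,"dy":-36,"dz":15,"rx":0,"ry":0,"rz":0},{"hand":50,"dx":-5.7,"dy":-36,"dz":15,"rx":0,"ry":0,"rz":0},{"hand":50,"dx":-5.7,"dy":-36,"dz":15,"rx":0,"ry":0,"rz":0},{"hand":50,"dx":-5.7,"dy":-36,"dz":15,"rx":0,"ry":0,"rz":0}]'
python3 -m jog '[{"hand":50,"dx":0,"dy":0,"dz":20,"rx":0,"ry":0,"rz":0},{"hand":50,"dx":0,"dy":0,"dz":10,"rx":0,"ry":0,"rz":0},{"hand":50,"dx":0,"dy":0,"dz":0,"rx":0,"ry":0,"rz":0}]'
python3 -c "
from h import *
go(rw(-63.5,88,130),13.45)
from bench import arm
for n in('top','side'):
    d=arm.get_image(n);np.savez(n+'1.npz',**d)
    a=d['img'][:,:,::-1];u,v=proj(d,arm.read_state()['position']).astype(int);print(u,v)
    u,v=(325,225) if n=='top' else (295,235)
    cv2.imwrite(f'pics/{n}1.png',cv2.resize(a[v-60:v+60,u-60:u+60],None,fx=5,fy=5))
"
```

```text
clock: 2.52
position: [481.0, -103.3, 160.4]
ee_rot: [-0.118, 0.993, 0.0, -0.0]
contact_force: [1.1, 0.5, -0.4]
gripper_width: 49.9
clock: 2.77
position: [478.7, -102.3, 128.3]
ee_rot: [-0.116, 0.993, 0.0, -0.003]
contact_force: [0.0, -0.3, 1.0]
gripper_width: 50.0
clock 2.77 p [ 478.7 -102.3  128.3] jaw -166.63 tilt [-0.4 -0. ] F [ 0.  -0.3  1. ] w 50.0 rail coords [-65.4  89.1 128.3]
 shift [-1.9 -1.1 -1.7] norm 3
 rz -0.001 rad
322 231
287 228
```

View pics/top1.png

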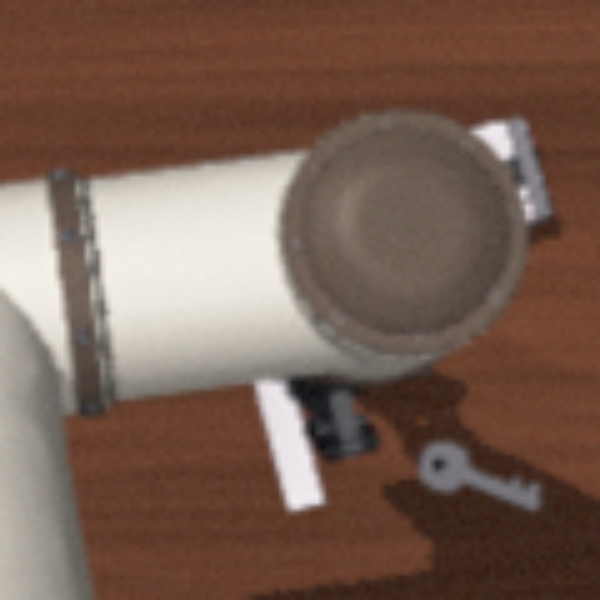

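View pics/side1.png

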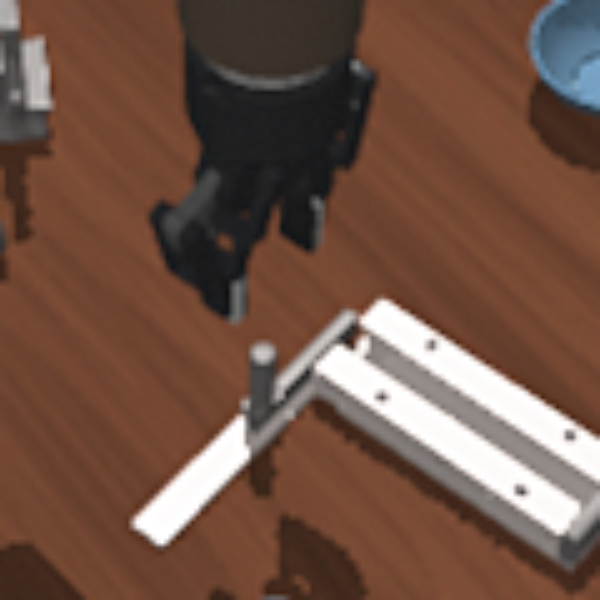

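The top view shows the arm hiding the rail. The side view shows the open fingers (crop 235,310 and 315,240) straddling above the post (262,355). I'll descend and grip it.

```bash
python3 -m jog '[{"hand":50,"dx":0.5,"dy":0.5,"dz":25,"rx":0,"ry":0,"rz":0},{"hand":50,"dx":0,"dy":0,"dz":25,"rx":0,"ry":0,"rz":0},{"hand":50,"dx":0,"dy":0,"dz":22,"rx":0,"ry":0,"rz":0},{"hand":50,"dx":0,"dy":0,"dz":15,"rx":0,"ry":0,"rz":0},{"hand":50,"dx":0,"dy":0,"dz":8,"rx":0,"ry":0,"rz":0}]'
python3 -m jog '[{"hand":50,"dx":0,"dy":0,"dz":0,"rx":0,"ry":0,"rz":0},{"hand":0,"dx":0,"dy":0,"dz":0,"rx":0,"ry":0,"rz":0},{"hand":0,"dx":0,"dy":0,"dz":0,"rx":0,"ry":0,"rz":0},{"hand":0,"dx":0,"dy":0,"dz":0,"rx":0,"ry":0,"rz":0},{"hand":0,"dx":0,"dy":0,"dz":0,"rx":0,"ry":0,"rz":0}]'
python3 -c "
from h import *
go(rw(-110,88,33),13.45)"
```

```text
clock: 3.28
position: [480.1, -100.4, 35.7]
ee_rot: [-0.118, 0.993, -0.0, -0.0]
contact_force: [0.8, -0.0, 0.3]
gripper_width: 49.9
clock: 3.7
position: [481.4, -100.8, 37.8]
ee_rot: [-0.118, 0.993, -0.0, 0.002]
contact_force: [-1.0, 1.9, 4.6]
gripper_width: 11.8
clock 3.70 p [ 481.4 -100.8   37.8] jaw -166.45 tilt [0.18 0.01] F [-1.   1.9  4.6] w 11.8 rail coords [-62.4  90.   37.8]
 shift [47.6 -1.9  4.7] norm 48
 rz 0.002 rad
```

```bash
python3 -m jog '[{"hand":0,"dx":5,"dy":0,"dz":0,"rx":0,"ry":0,"rz":0},{"hand":0,"dx":8,"dy":0,"dz":0,"rx":0,"ry":0,"rz":0},{"hand":0,"dx":8,"dy":0,"dz":0,"rx":0,"ry":0,"rz":0},{"hand":0,"dx":8,"dy":0,"dz":0,"rx":0,"ry":0,"rz":0},{"hand":0,"dx":8,"dy":0,"dz":0,"rx":0,"ry":0,"rz":0}]'
python3 -m jog '[{"hand":0,"dx":5,"dy":0,"dz":0,"rx":0,"ry":0,"rz":0},{"hand":0,"dx":3,"dy":0,"dz":0,"rx":0,"ry":0,"rz":0},{"hand":0,"dx":2,"dy":0,"dz":0,"rx":0,"ry":0,"rz":0},{"hand":0,"dx":0,"dy":0,"dz":0,"rx":0,"ry":0,"rz":0}]'
python3 -c "
from h import *
go(rw(-110,88,33),13.45)"
```

```text
clock: 4.12
position: [445.9, -109.4, 37.7]
ee_rot: [-0.118, 0.993, -0.0, 0.003]
contact_force: [1.6, 3.6, 6.7]
gripper_width: 12.1
clock: 4.45
position: [436.4, -111.6, 37.7]
ee_rot: [-0.118, 0.993, -0.0, 0.003]
contact_force: [1.1, 4.5, 5.9]
gripper_width: 12.6
clock 4.45 p [ 436.4 -111.6   37.7] jaw -166.43 tilt [0.34 0.03] F [1.1 4.5 5.9] w 12.6 rail coords [-108.7   89.9   37.7]
 shift [ 1.3 -1.9  4.7] norm 5
 rz 0.002 rad
```

```bash
python3 -m jog '[{"hand":0,"dx":1,"dy":0,"dz":0,"rx":0,"ry":0,"rz":0},{"hand":0,"dx":1,"dy":0,"dz":0,"rx":0,"ry":0,"rz":0},{"hand":0,"dx":1,"dy":0,"dz":0,"rx":0,"ry":0,"rz":0},{"hand":0,"dx":0,"dy":0,"dz":0,"rx":0,"ry":0,"rz":0}]'
python3 -c "
from h import *
go(rw(-110,88,33),13.45)"
```

```text
clock: 4.78
position: [436.3, -111.7, 37.8]
ee_rot: [-0.119, 0.993, -0.0, 0.006]
contact_force: [6.0, 5.4, 1.8]
gripper_width: 12.2
clock 4.78 p [ 436.3 -111.7   37.8] jaw -166.39 tilt [0.65 0.06] F [6.  5.4 1.8] w 12.2 rail coords [-108.7   89.8   37.8]
 shift [ 1.3 -1.8  4.8] norm 5
 rz 0.003 rad
```

```bash
python3 -m jog '[{"hand":0,"dx":-2,"dy":0,"dz":0,"rx":0,"ry":0,"rz":0},{"hand":50,"dx":0,"dy":0,"dz":0,"rx":0,"ry":0,"rz":0},{"hand":50,"dx":0,"dy":0,"dz":0,"rx":0,"ry":0,"rz":0},{"hand":50,"dx":0,"dy":0,"dz":0,"rx":0,"ry":0,"rz":0},{"hand":50,"dx":0,"dy":0,"dz":-20,"rx":0,"ry":0,"rz":0}]'
python3 -m jog '[{"hand":50,"dx":0,"dy":0,"dz":-35,"rx":0,"ry":0,"rz":0},{"hand":50,"dx":0,"dy":0,"dz":-35,"rx":0,"ry":0,"rz":0},{"hand":50,"dx":0,"dy":0,"dz":-35,"rx":0,"ry":0,"rz":0},{"hand":50,"dx":0,"dy":0,"dz":0,"rx":0,"ry":0,"rz":0}]'
python3 -c "
from h import *
go([499.5,168,150],-27.0)
from bench import arm
d=arm.get_image('side');np.savez('side2.npz',**d)
a=d['img'][:,:,::-1]
u,v=(295,235)
cv2.imwrite(f'pics/side2.png',cv2.resize(a[v-60:v+60,u-60:u+60],None,fx=5,fy=5))
"
```

```text
clock: 5.2
position: [429.7, -112.6, 53.5]
ee_rot: [-0.117, 0.993, 0.0, -0.005]
contact_force: [0.1, -0.4, -0.5]
gripper_width: 49.7
clock: 5.53
position: [437.1, -112.7, 167.5]
ee_rot: [-0.118, 0.993, -0.001, 0.006]
contact_force: [0.2, 0.4, -0.2]
gripper_width: 49.9
clock 5.53 p [ 437.1 -112.7  167.5] jaw -166.41 tilt [ 0.73 -0.04] F [ 0.2  0.4 -0.2] w 49.9 rail coords [-108.3   88.7  167.5]
 shift [-126.4  258.3   18.1] norm 288
 rz 0.708 rad
```

View pics/side2.png

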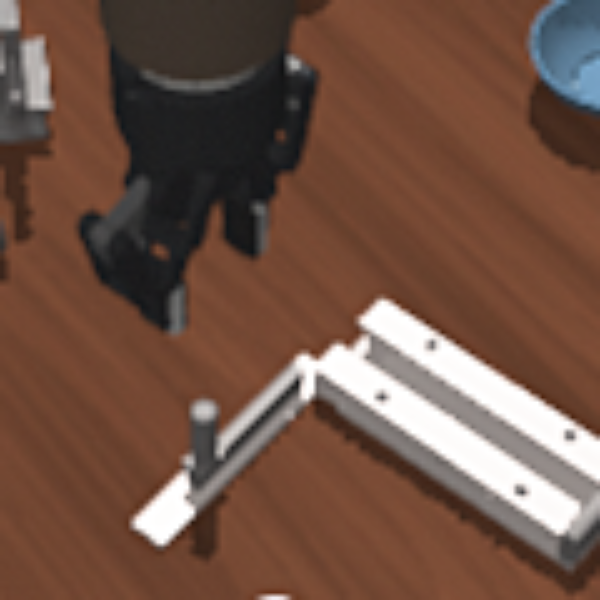

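The side view shows the gate retracted: its bar end (crop 305,370) is clear of the mouth and the post is at (203,410). Next is the hook.

```bash
python3 -m jog '[{"hand":50,"dx":-18,"dy":36.9,"dz":0,"rx":0,"ry":0,"rz":0},{"hand":50,"dx":-18,"dy":36.9,"dz":0,"rx":0,"ry":0,"rz":0},{"hand":50,"dx":-18,"dy":36.9,"dz":0,"rx":0,"ry":0,"rz":0},{"hand":50,"dx":-18,"dy":36.9,"dz":0,"rx":0,"ry":0,"rz":0},{"hand":50,"dx":-18,"dy":36.9,"dz":0,"rx":0,"ry":0,"rz":0}]'
python3 -m jog '[{"hand":50,"dx":-18,"dy":36.9,"dz":0,"rx":0,"ry":0,"rz":0},{"hand":50,"dx":-18,"dy":36.9,"dz":0,"rx":0,"ry":0,"rz":0},{"hand":50,"dx":0,"dy":0,"dz":0,"rx":0,"ry":0,"rz":0.118},{"hand":50,"dx":0,"dy":0,"dz":0,"rx":0,"ry":0,"rz":0.118},{"hand":50,"dx":0,"dy":0,"dz":0,"rx":0,"ry":0,"rz":0.118}]'
python3 -m jog '[{"hand":50,"dx":0,"dy":0,"dz":0,"rx":0,"ry":0,"rz":0.118},{"hand":50,"dx":0,"dy":0,"dz":0,"rx":0,"ry":0,"rz":0.118},{"hand":50,"dx":0,"dy":0,"dz":0,"rx":0,"ry":0,"rz":0.118},{"hand":50,"dx":0,"dy":0,"dz":0,"rx":0,"ry":0,"rz":0}]'
python3 -c "
from h import *
go([500,168,130],-27.0)
from bench import arm
d=arm.get_image('side');np.savez('side3.npz',**d)
a=d['img'][:,:,::-1]
u,v=(240,180)
cv2.imwrite(f'pics/side3.png',cv2.resize(a[v-60:v+60,u-60:u+60],None,fx=5,fy=5))
"
```

```text
clock: 6.0
position: [476.6, 89.2, 159.7]
ee_rot: [-0.117, 0.993, -0.0, -0.002]
contact_force: [0.9, -0.1, 0.1]
gripper_width: 49.7
clock: 6.42
position: [494.3, 168.4, 158.9]
ee_rot: [0.061, 0.998, -0.001, -0.002]
contact_force: [0.1, -0.0, 0.5]
gripper_width: 50.1
clock: 6.75
position: [494.4, 167.4, 159.4]
ee_rot: [0.235, 0.972, -0.001, -0.002]
contact_force: [-0.4, -0.3, 0.3]
gripper_width: 50.0
clock 6.75 p [494.4 167.4 159.4] jaw 152.80 tilt [-0.21 -0.12] F [-0.4 -0.3  0.3] w 50.0 rail coords [ 12.7 347.8 159.4]
 shift [-4.7  3.2 29.3] norm 30
 rz -0.003 rad
```

View pics/side3.png

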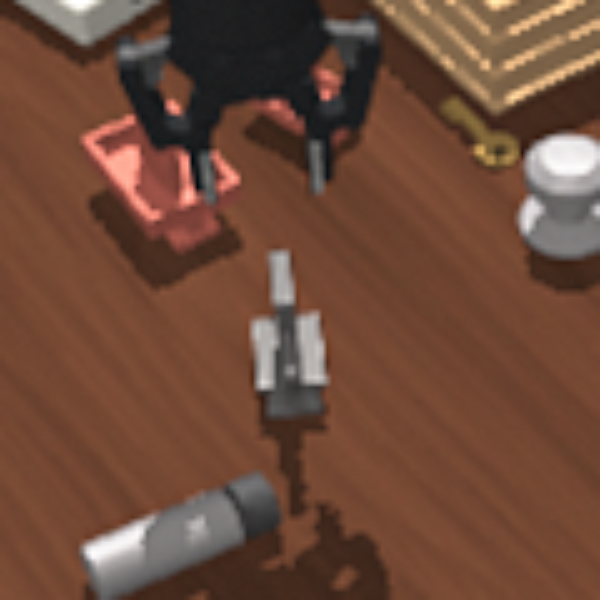

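```bash
python3 -m jog '[{"hand":50,"dx":-4.3,"dy":2.8,"dz":20,"rx":0,"ry":0,"rz":0},{"hand":50,"dx":0,"dy":0,"dz":30,"rx":0,"ry":0,"rz":0},{"hand":50,"dx":0,"dy":0,"dz":30,"rx":0,"ry":0,"rz":0},{"hand":50,"dx":0,"dy":0,"dz":20,"rx":0,"ry":0,"rz":0},{"hand":50,"dx":0,"dy":0,"dz":13,"rx":0,"ry":0,"rz":0}]'
python3 -m jog '[{"hand":50,"dx":0,"dy":0,"dz":0,"rx":0,"ry":0,"rz":0},{"hand":50,"dx":0,"dy":0,"dz":0,"rx":0,"ry":0,"rz":0}]'
python3 -c "
from h import *
go([499.5,168,46],-27.0)"
```

```text
clock: 7.22
position: [498.8, 167.4, 45.0]
ee_rot: [0.233, 0.973, -0.002, -0.002]
contact_force: [0.4, 0.3, 0.1]
gripper_width: 49.7
clock: 7.38
position: [500.2, 168.3, 47.3]
ee_rot: [0.233, 0.972, -0.001, -0.001]
contact_force: [0.4, 0.2, 1.2]
gripper_width: 49.8
clock 7.38 p [500.2 168.3  47.3] jaw 153.06 tilt [-0.13 -0.1 ] F [0.4 0.2 1.2] w 49.8 rail coords [ 18.5 347.3  47.3]
 shift [ 0.5 -0.6  1.4] norm 2
 rz 0.001 rad
```

```bash
python3 -m jog '[{"hand":0,"dx":0,"dy":0,"dz":0,"rx":0,"ry":0,"rz":0},{"hand":0,"dx":0,"dy":0,"dz":0,"rx":0,"ry":0,"rz":0},{"hand":0,"dx":0,"dy":0,"dz":0,"rx":0,"ry":0,"rz":0},{"hand":0,"dx":0,"dy":0,"dz":0,"rx":0,"ry":0,"rz":0},{"hand":0,"dx":0,"dy":0,"dz":0,"rx":0,"ry":0,"rz":0}]'
python3 -c "
from h import *
go([499.5,168,46],-27.0)"
python3 -m jog '[{"hand":0,"dx":0,"dy":0,"dz":-10,"rx":0,"ry":0,"rz":0},{"hand":0,"dx":0,"dy":0,"dz":-20,"rx":0,"ry":0,"rz":0},{"hand":0,"dx":0,"dy":0,"dz":-20,"rx":0,"ry":0,"rz":0},{"hand":0,"dx":0,"dy":0,"dz":-20,"rx":0,"ry":0,"rz":0},{"hand":0,"dx":0,"dy":0,"dz":0,"rx":0,"ry":0,"rz":-0.118}]'
python3 -m jog '[{"hand":0,"dx":0,"dy":0,"dz":0,"rx":0,"ry":0,"rz":-0.118},{"hand":0,"dx":0,"dy":0,"dz":0,"rx":0,"ry":0,"rz":-0.118},{"hand":0,"dx":0,"dy":0,"dz":0,"rx":0,"ry":0,"rz":-0.118},{"hand":0,"dx":0,"dy":0,"dz":0,"rx":0,"ry":0,"rz":-0.118},{"hand":0,"dx":0,"dy":0,"dz":0,"rx":0,"ry":0,"rz":-0.118}]'
python3 -c "
from h import *
go(rw(1.3,160,90),13.45)
from bench import arm
for n in('top','side'):
    d=arm.get_image(n);np.savez(n+'4.npz',**d)
    a=d['img'][:,:,::-1];u,v=proj(d,arm.read_state()['position']).astype(int);print(u,v)
    cv2.imwrite(f'pics/{n}4.png',cv2.resize(a[v-50:v+50,u-50:u+50],None,fx=5,fy=5))
"
```

```text
clock: 7.8
position: [501.5, 169.3, 49.5]
ee_rot: [0.234, 0.972, 0.001, 0.001]
contact_force: [-0.5, 0.6, 4.2]
gripper_width: 11.5
clock 7.80 p [501.5 169.3  49.5] jaw 152.99 tilt [0.11 0.07] F [-0.5  0.6  4.2] w 11.5 rail coords [ 20.  348.   49.5]
 shift [ 1.2 -2.1  3.5] norm 4
 rz -0.000 rad
clock: 8.22
position: [503.0, 170.1, 122.9]
ee_rot: [0.175, 0.985, 0.003, 0.003]
contact_force: [-0.1, 0.8, -0.7]
gripper_width: 11.2
clock: 8.63
position: [500.5, 168.7, 118.8]
ee_rot: [-0.121, 0.993, 0.0, -0.0]
contact_force: [0.1, 0.7, -0.8]
gripper_width: 11.1
clock 8.63 p [500.5 168.7 118.8] jaw -166.15 tilt [-0.02  0.01] F [ 0.1  0.7 -0.8] w 11.1 rail coords [ 18.9 347.7 118.8]
 shift [  18.9 -187.6   28.7] norm 191
 rz 0.007 rad
217 225
235 166
```

View pics/side4.png

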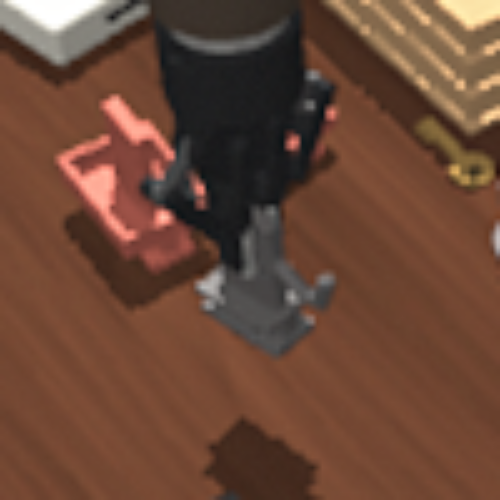

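View pics/top4.png

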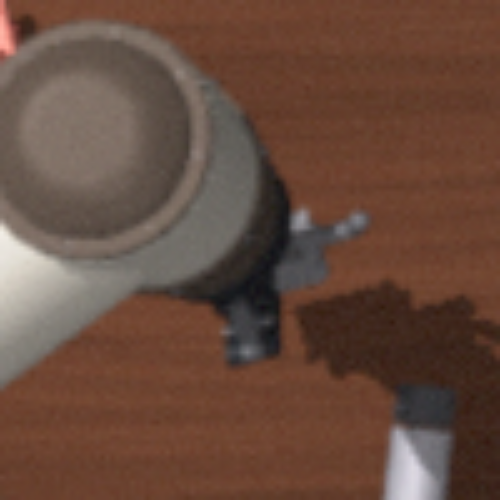

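The hook is held upright, with the prong (side crop 325,290) pointing at the rail. Moving to the pre-entry pose.

```bash
sed -i 's/^RC=.*/RC=np.array([564.3,-173.5]);RY=13.45/' h.py
python3 -m jog '[{"hand":0,"dx":3.6,"dy":-37.5,"dz":0,"rx":0,"ry":0,"rz":0.007},{"hand":0,"dx":3.6,"dy":-37.5,"dz":0,"rx":0,"ry":0,"rz":0},{"hand":0,"dx":3.6,"dy":-37.5,"dz":0,"rx":0,"ry":0,"rz":0},{"hand":0,"dx":3.6,"dy":-37.5,"dz":0,"rx":0,"ry":0,"rz":0},{"hand":0,"dx":3.6,"dy":-37.5,"dz":0,"rx":0,"ry":0,"rz":0}]'
python3 -m jog '[{"hand":0,"dx":0,"dy":0,"dz":25,"rx":0,"ry":0,"rz":0},{"hand":0,"dx":0,"dy":0,"dz":20,"rx":0,"ry":0,"rz":0},{"hand":0,"dx":0,"dy":0,"dz":14,"rx":0,"ry":0,"rz":0},{"hand":0,"dx":0,"dy":0,"dz":0,"rx":0,"ry":0,"rz":0},{"hand":0,"dx":0,"dy":0,"dz":0,"rx":0,"ry":0,"rz":0}]'
python3 -c "
from h import *
go(rw(0,158,58),13.45)
from bench import arm
for n in('top','side'):
    d=arm.get_image(n);np.savez(n+'5.npz',**d)
    a=d['img'][:,:,::-1];u,v=proj(d,arm.read_state()['position']).astype(int);print(u,v)
    cv2.imwrite(f'pics/{n}5.png',cv2.resize(a[v-50:v+50,u-30:u+90],None,fx=6,fy=6))
"
```

```text
clock: 9.15
position: [525.9, -19.3, 118.7]
ee_rot: [-0.113, 0.994, 0.0, 0.0]
contact_force: [0.6, 0.1, -1.2]
gripper_width: 11.2
clock: 9.57
position: [525.8, -18.0, 59.1]
ee_rot: [-0.113, 0.994, -0.0, -0.001]
contact_force: [0.2, 0.2, -0.6]
gripper_width: 11.2
clock 9.57 p [525.8 -18.   59.1] jaw -166.99 tilt [-0.09 -0.04] F [ 0.2  0.2 -0.6] w 11.2 rail coords [ -1.3 160.2  59.1]
 shift [-1.3 -2.2  1.1] norm 3
 rz -0.008 rad
288 217
282 216
```

View pics/side5.png

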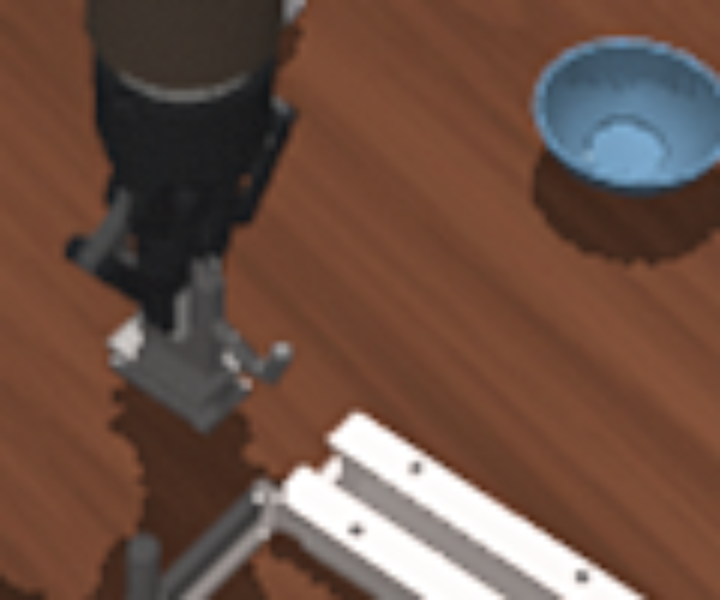

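View pics/top5.png

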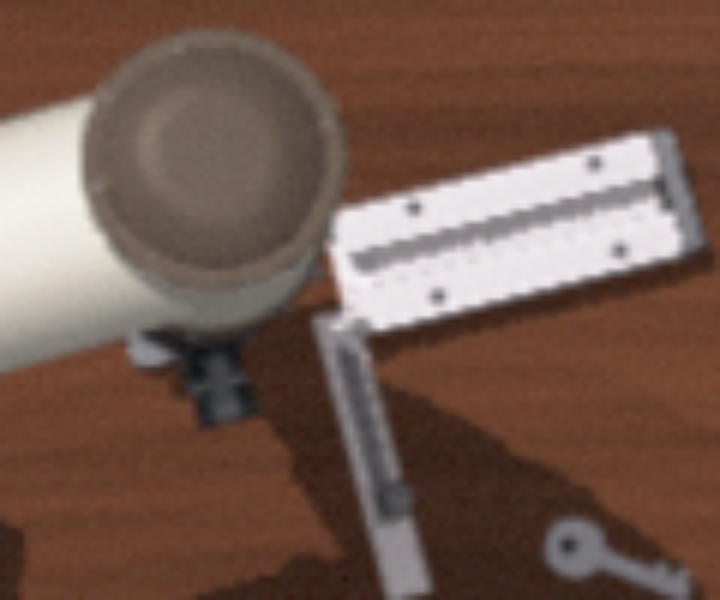

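```bash
python3 -c "
from h import *
d=load('side5')
t=ray(d,299.3,224.2,77);print(t)
a=np.radians(13.45);q=t[:2]-np.array([561.3,-176.6]);print('tip in side rail frame',q@[np.cos(a),np.sin(a)],q@[-np.sin(a),np.cos(a)])
print(proj(d,rw(0,100,77)), (np.array(proj(d,rw(0,100,77)))-[252,166])*6)
P=cloud(d)
# fin/ held hook by depth: grey points z 25..45 near
"

```

```text
[541.20647011 -74.68978326  77.        ]
tip in side rail frame 4.161552315402412 103.7888418898708
[299.61250454 224.60421871] [285.67502722 351.62531228]
```

```bash
python3 -c "
from h import *
np.set_printoptions(precision=1,suppress=True,linewidth=150)
d=load('side5');P=cloud(d);ok=d['depth']>0
hsv=cv2.cvtColor(d['img'],cv2.COLOR_RGB2HSV)
q=P.reshape(-1,3);a=np.radians(13.45);e=q[:,:2]-RC
rx=(e@[np.cos(a),np.sin(a)]).reshape(ok.shape);ry=(e@[-np.sin(a),np.cos(a)]).reshape(ok.shape);z=P[...,2]
k=ok&(abs(rx)<60)&(ry>85)&(ry<200)&(z>8)&(z<80)&(hsv[...,1]<70)&(hsv[...,2]>50)
for z0 in range(5,80,5):
    m=k&(z>=z0)&(z<z0+5)
    if m.sum()>2: print(z0,m.sum(),'x',rx[m].min(),rx[m].max(),np.median(rx[m]),'y',ry[m].min(),ry[m].max())
# rail lips
k=ok&(z>17)&(z<27)&(hsv[...,2]>190)&(hsv[...,1]<40)&(abs(rx)<40)&(ry<86)&(ry>-90)
for y0 in range(-70,70,20):
    m=k&(ry>y0)&(ry<y0+20);v=np.sort(rx[m]);g=np.argmax(np.diff(v));print(y0,v[0],v[g],v[g+1],v[-1])
# prong
k=ok&(z>50)&(z<90)&(ry>90)&(ry<118)&(abs(rx)<20);print(np.c_[rx[k],ry[k],z[k]])
"

```

```text
5 6 x -17.22731412562348 -11.067346035920352 -16.54716235535004 y 134.70299424572366 183.02192830086742
10 29 x -18.686355835621626 11.297798310360529 -16.52729058239243 y 128.19357906967056 185.43440070771737
15 45 x -59.49853944959373 12.300881957963874 -16.854609027263926 y 85.16307793580555 186.06588731896662
20 7 x -52.72238076467679 4.242719607166169 -9.910326641419376 y 85.71535251307314 133.83182449023974
25 11 x -20.152456997064878 -0.8723877912826095 -12.713274943234506 y 129.67527977329226 188.35687198586206
30 79 x -24.050375275188856 6.837792409930452 -14.156721136421409 y 129.53558495386207 185.91976482213212
35 50 x -25.26694945199119 2.4847942304031148 -10.73947324227176 y 128.3895549813446 183.27436411251173
40 15 x -8.253196283259221 1.927948621793537 -6.937741445973216 y 136.20279596995786 179.9891100382889
45 9 x -10.231496348159542 -1.052789073952845 -8.033659976277356 y 135.62283170365995 178.66203193130147
50 7 x -8.925527557810383 -4.58886003216915 -8.007962854891256 y 121.05853473889626 178.29010985503066
55 14 x -12.86872344317545 -2.5725173702578545 -6.2107
[... 1058 characters left out ...]
 80.1]
 [  1.7 100.1  77.8]
 [ -1.3 117.4  62.2]
 [ -6.1 104.   78. ]
 [ -6.7 100.3  81.6]
 [ -3.9  99.1  79.9]
 [ -2.9  96.6  81. ]
 [ -5.1 117.8  61.3]
 [ -4.5 114.9  63. ]
 [ -1.8 113.6  61.5]
 [ -0.6 111.1  62.4]
 [ -4.6 104.9  71.5]
 [ -5.8 100.7  76.1]
 [ -3.8  99.   75.6]
 [ -2.   97.   75.4]
 [ -5.1 117.6  57. ]
 [ -5.2 114.2  60. ]
 [ -2.6 112.9  58.5]
 [ -6.2 106.8  67.2]
 [ -5.6 104.   68.8]
 [ -6.2 100.3  72.6]
 [ -5.8  97.3  74.6]
 [ -6.8 116.2  55.5]
 [ -8.  112.   60.3]
 [ -5.7 110.3  59.4]
 [ -5.8 106.9  62.4]
 [ -7.9 102.1  68.4]
 [ -6.7  99.7  69.2]
 [ -3.4  98.9  66.7]
 [ -7.9 108.6  58.7]
 [ -7.3 105.7  60.5]
 [ -6.9 102.6  62.7]
 [ -3.9 101.6  60.6]
 [ -5.  103.9  55.3]]
```

```bash

python3 -m jog '[{"hand":0,"dx":-0.6,"dy":-10,"dz":1,"rx":0,"ry":0,"rz":-0.008},{"hand":0,"dx":0,"dy":-14,"dz":0,"rx":0,"ry":0,"rz":0},{"hand":0,"dx":0,"dy":-14,"dz":0,"rx":0,"ry":0,"rz":0},{"hand":0,"dx":0,"dy":-8,"dz":0,"rx":0,"ry":0,"rz":0},{"hand":0,"dx":0,"dy":0,"dz":0,"rx":0,"ry":0,"rz":0}]'
python3 -c "
from h import *
go(rw(-0.7,100,58),13.45)"
python3 -m jog '[{"hand":0,"dx":0,"dy":-6,"dz":0,"rx":0,"ry":0,"rz":0},{"hand":0,"dx":0,"dy":-6,"dz":0,"rx":0,"ry":0,"rz":0},{"hand":0,"dx":0,"dy":-6,"dz":0,"rx":0,"ry":0,"rz":0},{"hand":0,"dx":0,"dy":0,"dz":0,"rx":0,"ry":0,"rz":0}]'
python3 -c "
from h import *
go(rw(-0.7,60,58),13.45)"
```

```text
clock: 10.08
position: [538.4, -63.1, 59.4]
ee_rot: [-0.117, 0.993, -0.0, 0.001]
contact_force: [0.7, 0.3, -1.6]
gripper_width: 11.2
clock 10.08 p [538.4 -63.1  59.4] jaw -166.52 tilt [0.13 0.01] F [ 0.7  0.3 -1.6] w 11.2 rail coords [  0.5 113.4  59.4]
 shift [  1.2 -13.4   1.4] norm 14
 rz 0.000 rad
clock: 10.42
position: [541.9, -80.5, 58.4]
ee_rot: [-0.118, 0.993, -0.0, 0.0]
contact_force: [-0.8, -0.1, -0.7]
gripper_width: 11.3
clock 10.42 p [541.9 -80.5  58.4] jaw -166.46 tilt [ 0.02 -0.01] F [-0.8 -0.1 -0.7] w 11.3 rail coords [-0.1 95.7 58.4]
 shift [  0.7 -35.7   0.4] norm 36
 rz 0.002 rad
```

```bash

python3 -m jog '[{"hand":0,"dx":0.4,"dy":-6,"dz":0,"rx":0,"ry":0,"rz":0},{"hand":0,"dx":0,"dy":-6,"dz":0,"rx":0,"ry":0,"rz":0},{"hand":0,"dx":0,"dy":-6,"dz":0,"rx":0,"ry":0,"rz":0},{"hand":0,"dx":0,"dy":-2,"dz":0,"rx":0,"ry":0,"rz":0}]'
python3 -c "
from h import *
go(rw(-0.7,60,58),13.45)
from bench import arm
d=arm.get_image('side');np.savez('side6.npz',**d)
a=d['img'][:,:,::-1]
cv2.imwrite(f'pics/side6.png',cv2.resize(a[180:300,255:375],None,fx=5,fy=5))
"
```

```text
clock: 10.75
position: [546.2, -100.2, 58.3]
ee_rot: [-0.118, 0.993, -0.0, 0.0]
contact_force: [0.8, -0.2, -1.2]
gripper_width: 11.2
clock 10.75 p [ 546.2 -100.2   58.3] jaw -166.46 tilt [ 0. -0.] F [ 0.8 -0.2 -1.2] w 11.2 rail coords [-0.6 75.5 58.3]
 shift [  0.2 -15.5   0.3] norm 16
 rz 0.002 rad
```

View pics/side6.png

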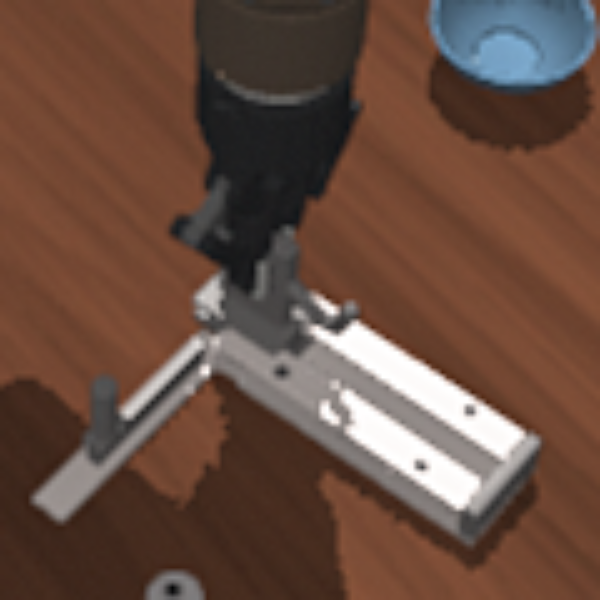

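The hook's foot is in the channel: the flange (crop 270,330) sits over the lips and the prong tip (345,310) points toward the stop. There's no contact force, so I'll continue.

```bash

python3 -m jog '[{"hand":0,"dx":0,"dy":-8,"dz":0,"rx":0,"ry":0,"rz":0},{"hand":0,"dx":0,"dy":-8,"dz":0,"rx":0,"ry":0,"rz":0},{"hand":0,"dx":0,"dy":-8,"dz":0,"rx":0,"ry":0,"rz":0},{"hand":0,"dx":0,"dy":-8,"dz":0,"rx":0,"ry":0,"rz":0}]'
python3 -c "
from h import *
go(rw(-0.7,-45,58),13.45)"
python3 -m jog '[{"hand":0,"dx":0,"dy":-8,"dz":0,"rx":0,"ry":0,"rz":0},{"hand":0,"dx":0,"dy":-8,"dz":0,"rx":0,"ry":0,"rz":0},{"hand":0,"dx":0,"dy":-8,"dz":0,"rx":0,"ry":0,"rz":0},{"hand":0,"dx":0,"dy":-8,"dz":0,"rx":0,"ry":0,"rz":0}]'
python3 -c "
from h import *
go(rw(-0.7,-45,58),13.45)"
```

```text
clock: 11.13
position: [553.7, -131.4, 58.3]
ee_rot: [-0.118, 0.993, -0.0, -0.0]
contact_force: [0.2, 0.2, -0.6]
gripper_width: 10.9
clock 11.13 p [ 553.7 -131.4   58.3] jaw -166.43 tilt [ 0. -0.] F [ 0.2  0.2 -0.6] w 10.9 rail coords [-0.5 43.5 58.3]
 shift [  0.4 -88.5   0.3] norm 88
 rz 0.002 rad
clock: 11.47
position: [561.2, -162.5, 58.3]
ee_rot: [-0.118, 0.993, -0.0, -0.0]
contact_force: [0.0, -0.1, -1.4]
gripper_width: 11.3
clock 11.47 p [ 561.2 -162.5   58.3] jaw -166.43 tilt [-0. -0.] F [ 0.  -0.1 -1.4] w 11.3 rail coords [-0.5 11.4 58.3]
 shift [  0.3 -56.4   0.3] norm 56
 rz 0.002 rad
```

```bash

python3 -m jog '[{"hand":0,"dx":0,"dy":-10,"dz":0,"rx":0,"ry":0,"rz":0},{"hand":0,"dx":0,"dy":-10,"dz":0,"rx":0,"ry":0,"rz":0},{"hand":0,"dx":0,"dy":-10,"dz":0,"rx":0,"ry":0,"rz":0},{"hand":0,"dx":0,"dy":-10,"dz":1,"rx":0,"ry":0,"rz":0},{"hand":0,"dx":0,"dy":-7,"dz":0.7,"rx":0,"ry":0,"rz":0}]'
python3 -m jog '[{"hand":0,"dx":0,"dy":-3,"dz":0,"rx":0,"ry":0,"rz":0},{"hand":0,"dx":0,"dy":-3,"dz":0,"rx":0,"ry":0,"rz":0},{"hand":0,"dx":0,"dy":-3,"dz":0,"rx":0,"ry":0,"rz":0}]'
python3 -c "
from h import *
go(rw(-0.7,-48,58),13.45)"
```

```text
clock: 11.88
position: [572.3, -208.6, 56.5]
ee_rot: [-0.118, 0.993, -0.0, 0.0]
contact_force: [0.3, -0.0, -0.9]
gripper_width: 11.8
clock: 12.13
position: [574.1, -216.2, 56.5]
ee_rot: [-0.118, 0.993, 0.0, -0.0]
contact_force: [0.4, -0.7, -0.1]
gripper_width: 11.2
clock 12.13 p [ 574.1 -216.2   56.5] jaw -166.42 tilt [-0.02  0.01] F [ 0.4 -0.7 -0.1] w 11.2 rail coords [ -0.4 -43.8  56.5]
 shift [ 0.3 -4.2 -1.5] norm 4
 rz 0.002 rad
```

```bash

python3 -m jog '[{"hand":0,"dx":0,"dy":-1.5,"dz":0,"rx":0,"ry":0,"rz":0},{"hand":0,"dx":0,"dy":-1.5,"dz":0,"rx":0,"ry":0,"rz":0},{"hand":0,"dx":0,"dy":-1.5,"dz":0,"rx":0,"ry":0,"rz":0},{"hand":0,"dx":0,"dy":0,"dz":0,"rx":0,"ry":0,"rz":0}]'
python3 -c "
from h import *
go(rw(-0.7,-48,58),13.45)"
```

```text
clock: 12.47
position: [575.3, -220.4, 56.7]
ee_rot: [-0.118, 0.993, -0.0, 0.0]
contact_force: [-0.0, 0.2, -0.6]
gripper_width: 11.2
clock 12.47 p [ 575.3 -220.4   56.7] jaw -166.41 tilt [ 0.01 -0.  ] F [-0.   0.2 -0.6] w 11.2 rail coords [ -0.2 -48.2  56.7]
 shift [ 0.5  0.2 -1.3] norm 1
 rz 0.002 rad
```

```bash

python3 -m jog '[{"hand":0,"dx":0,"dy":-1.2,"dz":0,"rx":0,"ry":0,"rz":0},{"hand":0,"dx":0,"dy":-1.2,"dz":0,"rx":0,"ry":0,"rz":0},{"hand":0,"dx":0,"dy":-1.2,"dz":0,"rx":0,"ry":0,"rz":0}]'
python3 -c "
from h import *
go(rw(-0.7,-48,58),13.45)"
python3 -m jog '[{"hand":0,"dx":0,"dy":-1,"dz":0,"rx":0,"ry":0,"rz":0},{"hand":0,"dx":0,"dy":-1,"dz":0,"rx":0,"ry":0,"rz":0},{"hand":0,"dx":0,"dy":0,"dz":0,"rx":0,"ry":0,"rz":0}]'
python3 -c "
from h import *
go(rw(-0.7,-48,58),13.45)"
```

```text
clock: 12.72
position: [575.6, -221.9, 56.8]
ee_rot: [-0.118, 0.993, 0.001, -0.0]
contact_force: [-1.2, 12.0, 5.3]
gripper_width: 11.1
clock 12.72 p [ 575.6 -221.9   56.8] jaw -166.45 tilt [-0.06  0.16] F [-1.2 12.   5.3] w 11.1 rail coords [ -0.3 -49.7  56.8]
 shift [ 0.4  1.7 -1.1] norm 2
 rz 0.002 rad
clock: 12.97
position: [575.7, -222.8, 57.1]
ee_rot: [-0.118, 0.993, 0.002, -0.001]
contact_force: [-3.7, 12.0, 5.9]
gripper_width: 11.0
clock 12.97 p [ 575.7 -222.8   57.1] jaw -166.43 tilt [-0.11  0.22] F [-3.7 12.   5.9] w 11.0 rail coords [ -0.3 -50.6  57.1]
 shift [ 0.4  2.6 -0.9] norm 3
 rz 0.002 rad
```

```bash

python3 -m jog '[{"hand":0,"dx":0,"dy":0.8,"dz":0.8,"rx":0,"ry":0,"rz":0},{"hand":0,"dx":0,"dy":0,"dz":0.7,"rx":0,"ry":0,"rz":0},{"hand":40,"dx":0,"dy":0,"dz":0,"rx":0,"ry":0,"rz":0},{"hand":40,"dx":0,"dy":0,"dz":0,"rx":0,"ry":0,"rz":0},{"hand":40,"dx":0,"dy":0,"dz":0,"rx":0,"ry":0,"rz":0}]'
python3 -c "
from h import *
go(rw(-0.7,-48,150),13.45)"
python3 -m jog '[{"hand":40,"dx":0,"dy":0,"dz":-20,"rx":0,"ry":0,"rz":0},{"hand":40,"dx":0,"dy":0,"dz":-30,"rx":0,"ry":0,"rz":0},{"hand":40,"dx":0,"dy":0,"dz":-30,"rx":0,"ry":0,"rz":0},{"hand":50,"dx":0,"dy":0,"dz":-30,"rx":0,"ry":0,"rz":0},{"hand":50,"dx":0,"dy":0,"dz":0,"rx":0,"ry":0,"rz":0}]'
python3 -c "
from h import *
go([517.5,344.8,155],-1)
from bench import arm
d=arm.get_image('side');np.savez('side7.npz',**d)
a=d['img'][:,:,::-1]
cv2.imwrite(f'pics/side7.png',cv2.resize(a[180:300,255:375],None,fx=5,fy=5))
"
```

```text
clock: 13.38
position: [576.6, -225.3, 55.4]
ee_rot: [-0.118, 0.993, -0.0, 0.0]
contact_force: [-0.2, 0.6, -0.6]
gripper_width: 39.8
clock 13.38 p [ 576.6 -225.3   55.4] jaw -166.41 tilt [ 0.04 -0.03] F [-0.2  0.6 -0.6] w 39.8 rail coords [ -0.  -53.2  55.4]
 shift [  0.6   5.2 -94.6] norm 95
 rz 0.003 rad
clock: 13.8
position: [580.1, -226.8, 172.6]
ee_rot: [-0.119, 0.993, -0.003, 0.006]
contact_force: [0.4, -0.7, 1.0]
gripper_width: 49.8
clock 13.80 p [ 580.1 -226.8  172.6] jaw -166.36 tilt [ 0.75 -0.25] F [ 0.4 -0.7  1. ] w 49.8 rail coords [  3.  -55.5 172.6]
 shift [-73.7 570.3  14.3] norm 575
 rz 0.256 rad
```

View pics/side7.png

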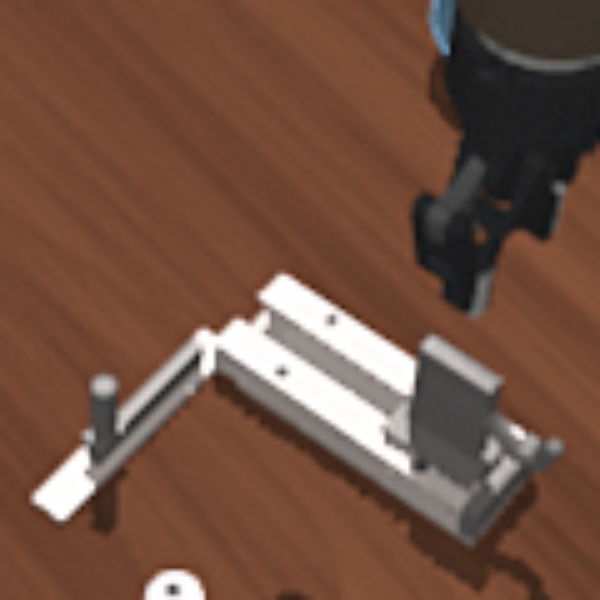

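The hook is in the rail with its prong (crop 550,450) overhanging the stop. Next is the tray.

```bash

python3 -m jog '[{"hand":50,"dx":-4.9,"dy":38,"dz":0,"rx":0,"ry":0,"rz":0.05},{"hand":50,"dx":-4.9,"dy":38,"dz":0,"rx":0,"ry":0,"rz":0.05},{"hand":50,"dx":-4.9,"dy":38,"dz":0,"rx":0,"ry":0,"rz":0.05},{"hand":50,"dx":-4.9,"dy":38,"dz":0,"rx":0,"ry":0,"rz":0.05},{"hand":50,"dx":-4.9,"dy":38,"dz":0,"rx":0,"ry":0,"rz":0.05}]'
python3 -c "
from h import *
go([517.5,344.8,155],-1)"
```

```text
clock: 14.27
position: [573.5, -32.8, 164.1]
ee_rot: [0.008, 1.0, -0.0, -0.001]
contact_force: [0.4, -0.1, 0.3]
gripper_width: 49.8
clock 14.27 p [573.5 -32.8 164.1] jaw 179.05 tilt [-0.11 -0.02] F [ 0.4 -0.1  0.3] w 49.8 rail coords [ 41.6 134.7 164.1]
 shift [ 62.2 376.7   9.1] norm 382
 rz 0.001 rad
```

```bash

python3 -m jog '[{"hand":50,"dx":6.2,"dy":37.6,"dz":0,"rx":0,"ry":0,"rz":0},{"hand":50,"dx":6.2,"dy":37.6,"dz":0,"rx":0,"ry":0,"rz":0},{"hand":50,"dx":6.2,"dy":37.6,"dz":0,"rx":0,"ry":0,"rz":0},{"hand":50,"dx":6.2,"dy":37.6,"dz":0,"rx":0,"ry":0,"rz":0},{"hand":50,"dx":6.2,"dy":37.6,"dz":0,"rx":0,"ry":0,"rz":0}]'
python3 -m jog '[{"hand":50,"dx":6.2,"dy":37.6,"dz":0,"rx":0,"ry":0,"rz":0},{"hand":50,"dx":6.2,"dy":37.6,"dz":0,"rx":0,"ry":0,"rz":0},{"hand":50,"dx":6.2,"dy":37.6,"dz":0,"rx":0,"ry":0,"rz":0},{"hand":50,"dx":6.2,"dy":37.6,"dz":0,"rx":0,"ry":0,"rz":0},{"hand":50,"dx":6.2,"dy":37.6,"dz":0,"rx":0,"ry":0,"rz":0}]'
python3 -m jog '[{"hand":50,"dx":0,"dy":0,"dz":0,"rx":0,"ry":0,"rz":0},{"hand":50,"dx":0,"dy":0,"dz":0,"rx":0,"ry":0,"rz":0}]'
python3 -c "
from h import *
np.set_printoptions(precision=1,suppress=True,linewidth=150)
go([517.5,344.8,48],-1)
from bench import arm
d=arm.get_image('side');np.savez('side8.npz',**d)
a=d['img'][:,:,::-1]
cv2.imwrite(f'pics/side8.png',cv2.resize(a[70:190,160:280],None,fx=5,fy=5))
d=arm.get_image('top');np.savez('top8.npz',**d)
P=cloud(d);ok=d['depth']>0;S=cv2.cvtColor(d['img'],cv2.COLOR_RGB2HSV)[...,1]
q=P.reshape(-1,3);a=np.radians(13.45);e=q[:,:2]-RC
rx=(e@[np.cos(a),np.sin(a)]).reshape(ok.shape);ry=(e@[-np.sin(a),np.cos(a)]).reshape(ok.shape);z=P[...,2]
for lo,hi in((84,100),(29,36),(60,80)):
    k=ok&(abs(rx)<40)&(abs(ry+50)<80)&(z>lo)&(z<hi)
    print(lo,k.sum(),rx[k].min(),rx[k].max(),ry[k].min(),ry[k].max())
    print(cv2.minAreaRect(np.c_[rx[k],ry[k]].astype(np.float32)))
k=ok&(abs(rx)<32)&(abs(ry)<90)&(z>22)&(z<30)&(cv2.cvtColor(d['img'],cv2.COLOR_RGB2HSV)[...,2]>200);print('lips',rx[k].min(),rx[k].max(),ry[k].min(),ry[k].max())
b=d['img'][:,:,::-1];cv2.imwrite('pics/top8.png',cv2.resize(b[170:270,290:410],None,fx=6,fy=6))
"
```

```text
clock: 14.68
position: [545.1, 155.7, 164.0]
ee_rot: [0.007, 1.0, -0.0, -0.001]
contact_force: [0.7, 0.2, -0.0]
gripper_width: 50.1
clock: 15.1
position: [516.7, 344.0, 163.9]
ee_rot: [0.007, 1.0, -0.001, -0.001]
contact_force: [0.1, 0.0, 0.1]
gripper_width: 49.8
clock: 15.27
position: [516.6, 344.3, 163.4]
ee_rot: [0.005, 1.0, -0.001, -0.001]
contact_force: [0.4, -0.5, -0.9]
gripper_width: 50.2
clock 15.27 p [516.6 344.3 163.4] jaw 179.41 tilt [-0.1 -0.1] F [ 0.4 -0.5 -0.9] w 50.2 rail coords [ 74.1 514.7 163.4]
 shift [ -1.1   0.7 115.4] norm 115
 rz 0.007 rad
84 81 -7.1543493296787775 5.270027050843779 -68.79887201634071 -26.201154288075493
((-0.8974013328552246, -47.472984313964844), (42.64762878417969, 12.404841423034668), 89.08497619628906)
29 205 -30.662651391485348 27.33890884800292 -87.14714852713065 29.562226331866434
((-1.7879486083984375, -28.72658920288086), (116.70743560791016, 57.99001693725586), 89.86214447021484)
60 50 -7.413859172378206 3.0485952220451864 -108.45355268911214 -25.665101561107356
((-2.341745376586914, -67.09090423583984), (10.048826217651367, 82.80097198486328), 0.6110901832580566)
lips -30.444491649048196 28.77277820045892 -76.04084802301443 81.46585651572927
```

View pics/side8.png

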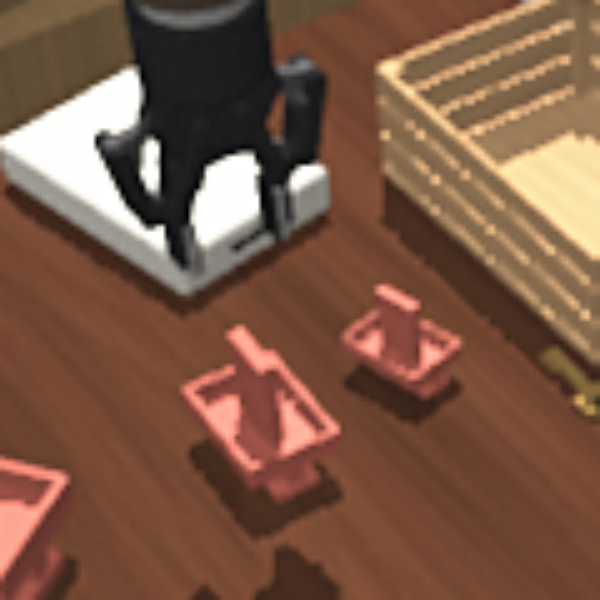

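View pics/top8.png

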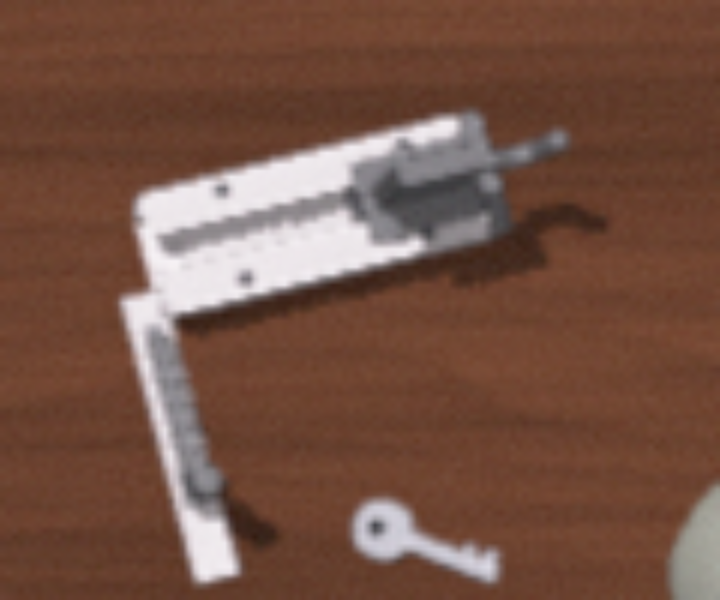

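```bash

python3 -m jog '[{"hand":50,"dx":-1,"dy":0.7,"dz":20,"rx":0,"ry":0,"rz":0.006},{"hand":50,"dx":0,"dy":0,"dz":30,"rx":0,"ry":0,"rz":0},{"hand":50,"dx":0,"dy":0,"dz":30,"rx":0,"ry":0,"rz":0},{"hand":50,"dx":0,"dy":0,"dz":22,"rx":0,"ry":0,"rz":0},{"hand":50,"dx":0,"dy":0,"dz":12,"rx":0,"ry":0,"rz":0}]'
python3 -m jog '[{"hand":50,"dx":0,"dy":0,"dz":0,"rx":0,"ry":0,"rz":0},{"hand":50,"dx":0,"dy":0,"dz":0,"rx":0,"ry":0,"rz":0}]'
python3 -c "
from h import *
go([517.5,344.8,46],-1)"
python3 -m jog '[{"hand":0,"dx":0,"dy":0,"dz":0,"rx":0,"ry":0,"rz":0},{"hand":0,"dx":0,"dy":0,"dz":0,"rx":0,"ry":0,"rz":0},{"hand":0,"dx":0,"dy":0,"dz":0,"rx":0,"ry":0,"rz":0},{"hand":0,"dx":0,"dy":0,"dz":0,"rx":0,"ry":0,"rz":0},{"hand":0,"dx":0,"dy":0,"dz":0,"rx":0,"ry":0,"rz":0}]'
python3 -c "
from h import *
go([517.5,344.8,46],-1)"
```

```text
clock: 15.78
position: [517.4, 340.3, 47.8]
ee_rot: [0.011, 1.0, -0.002, -0.002]
contact_force: [-0.4, -0.4, -0.2]
gripper_width: 50.1
clock: 15.95
position: [519.2, 342.7, 51.3]
ee_rot: [0.01, 1.0, -0.0, 0.0]
contact_force: [0.3, -0.7, 0.7]
gripper_width: 49.9
clock 15.95 p [519.2 342.7  51.3] jaw 178.86 tilt [ 0.01 -0.03] F [ 0.3 -0.7  0.7] w 49.9 rail coords [ 76.2 512.5  51.3]
 shift [1.7 2.1 5.3] norm 6
 rz -0.002 rad
clock: 16.37
position: [519.4, 344.2, 52.9]
ee_rot: [0.009, 1.0, 0.001, 0.001]
contact_force: [-0.5, -0.2, 6.8]
gripper_width: 11.3
clock 16.37 p [519.4 344.2  52.9] jaw 178.95 tilt [0.14 0.1 ] F [-0.5 -0.2  6.8] w 11.3 rail coords [ 76.7 513.9  52.9]
 shift [1.9 0.6 6.9] norm 7
 rz -0.001 rad
```

```bash

python3 -m jog '[{"hand":0,"dx":0,"dy":0,"dz":-10,"rx":0,"ry":0,"rz":0},{"hand":0,"dx":0,"dy":0,"dz":-20,"rx":0,"ry":0,"rz":0},{"hand":0,"dx":0,"dy":0,"dz":-20,"rx":0,"ry":0,"rz":0},{"hand":0,"dx":0,"dy":0,"dz":-20,"rx":0,"ry":0,"rz":0},{"hand":0,"dx":0,"dy":0,"dz":0,"rx":0,"ry":0,"rz":-0.084}]'
python3 -m jog '[{"hand":0,"dx":0,"dy":0,"dz":0,"rx":0,"ry":0,"rz":-0.084},{"hand":0,"dx":0,"dy":0,"dz":0,"rx":0,"ry":0,"rz":-0.084},{"hand":0,"dx":0,"dy":0,"dz":0,"rx":0,"ry":0,"rz":0}]'
python3 -c "
from h import *
go(rw(-0.5,185,120),13.45)
from bench import arm
for n in('top','side'):
    d=arm.get_image(n);np.savez(n+'9.npz',**d)
    a=d['img'][:,:,::-1];u,v=proj(d,arm.read_state()['position']).astype(int)
    cv2.imwrite(f'pics/{n}9.png',cv2.resize(a[v-50:v+50,u-50:u+50],None,fx=5,fy=5))
"
```

```text
clock: 16.78
position: [520.1, 344.9, 125.5]
ee_rot: [-0.034, 0.999, 0.002, 0.003]
contact_force: [0.4, 0.3, -1.5]
gripper_width: 11.6
clock: 17.03
position: [517.7, 343.0, 120.7]
ee_rot: [-0.117, 0.993, -0.0, -0.001]
contact_force: [0.2, 0.7, -3.1]
gripper_width: 11.4
clock 17.03 p [517.7 343.  120.7] jaw -166.59 tilt [-0.1  -0.05] F [ 0.2  0.7 -3.1] w 11.4 rail coords [ 74.8 513.2 120.7]
 shift [  75.1 -328.2    1. ] norm 337
 rz -0.001 rad
```

View pics/side9.png

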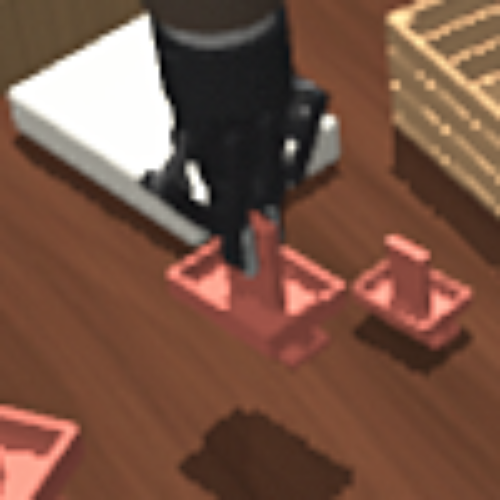

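The tray is held level, over (255,280) in the crop. Moving to pre-entry.

```bash

python3 -m jog '[{"hand":0,"dx":8.3,"dy":-36.4,"dz":0,"rx":0,"ry":0,"rz":0},{"hand":0,"dx":8.3,"dy":-36.4,"dz":0,"rx":0,"ry":0,"rz":0},{"hand":0,"dx":8.3,"dy":-36.4,"dz":0,"rx":0,"ry":0,"rz":0},{"hand":0,"dx":8.3,"dy":-36.4,"dz":0,"rx":0,"ry":0,"rz":0},{"hand":0,"dx":8.3,"dy":-36.4,"dz":0,"rx":0,"ry":0,"rz":0}]'
python3 -m jog '[{"hand":0,"dx":8.3,"dy":-36.4,"dz":0,"rx":0,"ry":0,"rz":0},{"hand":0,"dx":8.3,"dy":-36.4,"dz":0,"rx":0,"ry":0,"rz":0},{"hand":0,"dx":8.3,"dy":-36.4,"dz":0,"rx":0,"ry":0,"rz":0},{"hand":0,"dx":8.3,"dy":-36.4,"dz":0,"rx":0,"ry":0,"rz":0},{"hand":0,"dx":0,"dy":0,"dz":0,"rx":0,"ry":0,"rz":0}]'
python3 -m jog '[{"hand":0,"dx":0,"dy":0,"dz":25,"rx":0,"ry":0,"rz":0},{"hand":0,"dx":0,"dy":0,"dz":20,"rx":0,"ry":0,"rz":0},{"hand":0,"dx":0,"dy":0,"dz":12,"rx":0,"ry":0,"rz":0},{"hand":0,"dx":0,"dy":0,"dz":0,"rx":0,"ry":0,"rz":0},{"hand":0,"dx":0,"dy":0,"dz":0,"rx":0,"ry":0,"rz":0}]'
python3 -c "
from h import *
np.set_printoptions(precision=1,suppress=True,linewidth=150)
go(rw(-0.5,165,61.5),13.45)
from bench import arm
d=arm.get_image('side');np.savez('side10.npz',**d)
b=d['img'][:,:,::-1]
cv2.imwrite(f'pics/side10.png',cv2.resize(b[160:280,235:355],None,fx=5,fy=5))
P=cloud(d);ok=d['depth']>0;S=cv2.cvtColor(d['img'],cv2.COLOR_RGB2HSV)[...,1]
q=P.reshape(-1,3);a=np.radians(13.45);e=q[:,:2]-RC
rx=(e@[np.cos(a),np.sin(a)]).reshape(ok.shape);ry=(e@[-np.sin(a),np.cos(a)]).reshape(ok.shape);z=P[...,2]
H=cv2.cvtColor(d['img'],cv2.COLOR_RGB2HSV);co=ok&(H[...,1]>90)&((H[...,0]<10)|(H[...,0]>172))&(H[...,2]>90)&(abs(rx)<60)&(ry>100)&(ry<260)
for z0 in range(0,80,5):
    m=co&(z>=z0)&(z<z0+5)
    if m.sum()>2: print(z0,m.sum(),'x',rx[m].min(),rx[m].max(),np.median(rx[m]),'y',ry[m].min(),ry[m].max())
m=co&(z>37)&(z<50)
print(cv2.minAreaRect(np.c_[rx[m],ry[m]].astype(np.float32)))
"
```

```text
clock: 17.55
position: [519.6, 155.2, 121.0]
ee_rot: [-0.116, 0.993, -0.0, -0.0]
contact_force: [1.9, -0.4, -2.7]
gripper_width: 11.5
clock: 17.97
position: [519.9, 2.3, 120.8]
ee_rot: [-0.112, 0.994, -0.0, -0.001]
contact_force: [0.5, 0.5, -3.4]
gripper_width: 11.5
clock: 18.38
position: [521.3, 7.4, 63.8]
ee_rot: [-0.116, 0.993, -0.0, -0.001]
contact_force: [0.7, -0.5, -1.9]
gripper_width: 11.2
clock 18.38 p [521.3   7.4  63.8] jaw -166.70 tilt [-0.1 -0. ] F [ 0.7 -0.5 -1.9] w 11.2 rail coords [  0.2 185.9  63.8]
 shift [  0.7 -20.9   2.3] norm 21
 rz -0.003 rad
0 15 x -56.6581592535105 51.20925424586537 -33.00678927718765 y 100.04159404466714 257.11730471330304
10 11 x -18.932365654688052 12.053473636366434 6.439855430624313 y 140.99341283206965 147.72465311328017
15 16 x -17.967522124585365 12.37570791690699 -9.415101564731017 y 140.27625951085366 146.5775326886766
20 4 x -3.8489235878810604 2.575696269868224 -1.09523960774756 y 142.09205795704062 144.22459693177333
25 11 x -33.607219245920874 23.188044505473705 -16.381945312244117 y 141.08875716855857 209.22157789112936
30 175 x
[... 442 characters left out ...]
.45502936135731153 -6.270121118917034 y 139.10512084350117 205.15268850304122
55 4 x -7.999733193999801 0.9012394105979953 -6.719863396079834 y 164.72631459550576 175.04358118817342
60 6 x -13.869661097018739 1.2354703511818985 -6.3332341828483845 y 162.34639806734447 173.53979918958754
65 10 x -18.7215270088811 -2.7298496869304807 -7.360824456819336 y 163.7384387636862 176.4185746989147
70 8 x -20.43256713201072 1.1654910921001398 -4.890298040971932 y 163.62455232185005 185.5858244462784
75 5 x -9.182054749887957 0.6148877934722456 -7.508461202279725 y 163.34323948153988 172.25783351198552
((-3.0851306915283203, 185.60101318359375), (92.17306518554688, 66.15654754638672), 89.77876281738281)
```

View pics/side10.png

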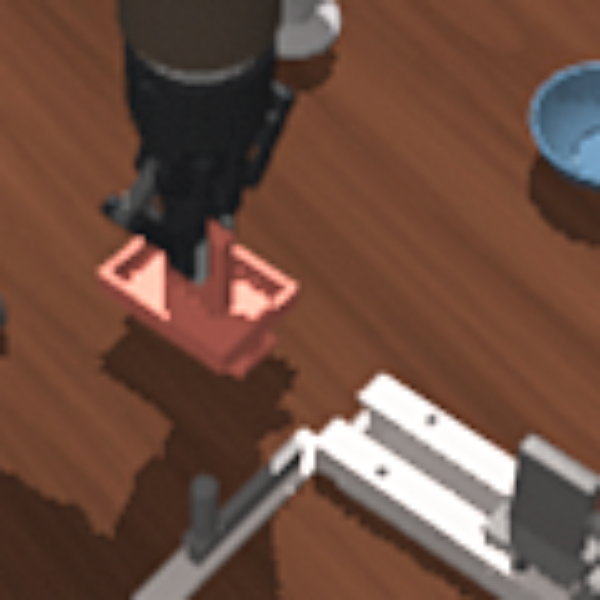

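```bash

python3 -m jog '[{"hand":0,"dx":0.4,"dy":-10,"dz":1.2,"rx":0,"ry":0,"rz":-0.003},{"hand":0,"dx":0,"dy":-14,"dz":1,"rx":0,"ry":0,"rz":0},{"hand":0,"dx":0,"dy":-14,"dz":0,"rx":0,"ry":0,"rz":0},{"hand":0,"dx":0,"dy":-8,"dz":0,"rx":0,"ry":0,"rz":0},{"hand":0,"dx":0,"dy":0,"dz":0,"rx":0,"ry":0,"rz":0}]'
python3 -c "
from h import *
go(rw(-0.3,100,61.5),13.45)"
python3 -m jog '[{"hand":0,"dx":0,"dy":-6,"dz":0,"rx":0,"ry":0,"rz":0},{"hand":0,"dx":0,"dy":-6,"dz":0,"rx":0,"ry":0,"rz":0},{"hand":0,"dx":0,"dy":-6,"dz":0,"rx":0,"ry":0,"rz":0},{"hand":0,"dx":0,"dy":0,"dz":0,"rx":0,"ry":0,"rz":0}]'
python3 -c "
from h import *
go(rw(-0.3,100,61.5),13.45)"
```

```text
clock: 18.85
position: [532.7, -38.6, 62.8]
ee_rot: [-0.117, 0.993, -0.0, 0.001]
contact_force: [0.6, -0.3, -2.8]
gripper_width: 10.9
clock 18.85 p [532.7 -38.6  62.8] jaw -166.59 tilt [0.11 0.01] F [ 0.6 -0.3 -2.8] w 10.9 rail coords [  0.7 138.6  62.8]
 shift [  0.9 -38.6   1.3] norm 39
 rz -0.001 rad
clock: 19.18
position: [536.3, -55.5, 62.0]
ee_rot: [-0.117, 0.993, -0.0, 0.0]
contact_force: [-0.1, -0.7, -3.6]
gripper_width: 11.3
clock 19.18 p [536.3 -55.5  62. ] jaw -166.51 tilt [ 0.02 -0.01] F [-0.1 -0.7 -3.6] w 11.3 rail coords [  0.3 121.3  62. ]
 shift [  0.6 -21.3   0.5] norm 21
 rz 0.001 rad
```

```bash

python3 -m jog '[{"hand":0,"dx":0.5,"dy":-6,"dz":0.4,"rx":0,"ry":0,"rz":0},{"hand":0,"dx":0,"dy":-6,"dz":0,"rx":0,"ry":0,"rz":0},{"hand":0,"dx":0,"dy":-6,"dz":0,"rx":0,"ry":0,"rz":0},{"hand":0,"dx":0,"dy":-6,"dz":0,"rx":0,"ry":0,"rz":0}]'
python3 -c "
from h import *
go(rw(-0.3,60,61.5),13.45)"
python3 -m jog '[{"hand":0,"dx":0,"dy":-7,"dz":0,"rx":0,"ry":0,"rz":0},{"hand":0,"dx":0,"dy":-7,"dz":0,"rx":0,"ry":0,"rz":0},{"hand":0,"dx":0,"dy":-7,"dz":0,"rx":0,"ry":0,"rz":0}]'
python3 -c "
from h import *
go(rw(-0.3,60,61.5),13.45)"

```

```text
clock: 19.52
position: [541.3, -78.8, 61.5]
ee_rot: [-0.118, 0.993, -0.0, -0.0]
contact_force: [-0.4, 0.3, -2.1]
gripper_width: 11.1
clock 19.52 p [541.3 -78.8  61.5] jaw -166.47 tilt [-0.01 -0.  ] F [-0.4  0.3 -2.1] w 11.1 rail coords [-0.3 97.4 61.5]
 shift [  0.  -37.4  -0. ] norm 37
 rz 0.001 rad
clock: 19.77
position: [546.3, -99.5, 61.5]
ee_rot: [-0.118, 0.993, -0.0, -0.0]
contact_force: [-0.6, -0.1, -3.1]
gripper_width: 11.0
clock 19.77 p [546.3 -99.5  61.5] jaw -166.49 tilt [-0. -0.] F [-0.6 -0.1 -3.1] w 11.0 rail coords [-0.3 76.2 61.5]
 shift [ -0.  -16.2  -0. ] norm 16
 rz 0.001 rad
```

```bash

python3 -m jog '[{"hand":0,"dx":0,"dy":-8,"dz":0,"rx":0,"ry":0,"rz":0},{"hand":0,"dx":0,"dy":-8,"dz":0,"rx":0,"ry":0,"rz":0},{"hand":0,"dx":0,"dy":-8,"dz":0.5,"rx":0,"ry":0,"rz":0},{"hand":0,"dx":0,"dy":-8,"dz":0.5,"rx":0,"ry":0,"rz":0},{"hand":0,"dx":0,"dy":-8,"dz":0.5,"rx":0,"ry":0,"rz":0}]'
python3 -m jog '[{"hand":0,"dx":0,"dy":-3,"dz":0,"rx":0,"ry":0,"rz":0},{"hand":0,"dx":0,"dy":-2,"dz":0,"rx":0,"ry":0,"rz":0},{"hand":0,"dx":0,"dy":-2,"dz":0,"rx":0,"ry":0,"rz":0}]'
python3 -c "
from h import *
go(rw(-0.3,25,61.5),13.45)"

```

```text
clock: 20.18
position: [555.6, -138.5, 59.9]
ee_rot: [-0.118, 0.993, 0.0, -0.0]
contact_force: [0.2, 0.4, -2.7]
gripper_width: 11.2
clock: 20.43
position: [557.0, -144.7, 59.9]
ee_rot: [-0.118, 0.993, 0.0, -0.0]
contact_force: [-0.0, 0.2, -2.3]
gripper_width: 11.2
clock 20.43 p [ 557.  -144.7   59.9] jaw -166.49 tilt [-0.01  0.  ] F [-0.   0.2 -2.3] w 11.2 rail coords [-0.4 29.7 59.9]
 shift [-0.1 -4.7 -1.6] norm 5
 rz 0.001 rad
```

```bash

python3 -m jog '[{"hand":0,"dx":0,"dy":-1.5,"dz":0,"rx":0,"ry":0,"rz":0},{"hand":0,"dx":0,"dy":-1.5,"dz":0,"rx":0,"ry":0,"rz":0},{"hand":0,"dx":0,"dy":-1,"dz":0,"rx":0,"ry":0,"rz":0}]'
python3 -c "
from h import *
go(rw(-0.3,25,61.5),13.45)"
python3 -m jog '[{"hand":0,"dx":0,"dy":-1,"dz":0,"rx":0,"ry":0,"rz":0},{"hand":0,"dx":0,"dy":-1,"dz":0,"rx":0,"ry":0,"rz":0}]'
python3 -c "
from h import *
go(rw(-0.3,25,61.5),13.45)"

```

```text
clock: 20.68
position: [558.1, -148.2, 60.1]
ee_rot: [-0.118, 0.993, 0.0, 0.0]
contact_force: [0.1, -0.0, -3.7]
gripper_width: 11.4
clock 20.68 p [ 558.1 -148.2   60.1] jaw -166.46 tilt [0. 0.] F [ 0.1 -0.  -3.7] w 11.4 rail coords [-0.2 26.  60.1]
 shift [ 0.1 -1.  -1.4] norm 2
 rz 0.002 rad
clock: 20.85
position: [558.5, -150.1, 60.0]
ee_rot: [-0.118, 0.993, 0.0, 0.0]
contact_force: [-0.1, 0.5, -3.3]
gripper_width: 11.1
clock 20.85 p [ 558.5 -150.1   60. ] jaw -166.46 tilt [0. 0.] F [-0.1  0.5 -3.3] w 11.1 rail coords [-0.2 24.1 60. ]
 shift [ 0.1  0.9 -1.5] norm 2
 rz 0.002 rad
```

```bash

python3 -m jog '[{"hand":0,"dx":0,"dy":-1,"dz":0,"rx":0,"ry":0,"rz":0},{"hand":0,"dx":0,"dy":-1,"dz":0,"rx":0,"ry":0,"rz":0},{"hand":0,"dx":0,"dy":-0.5,"dz":0,"rx":0,"ry":0,"rz":0}]'
python3 -c "
from h import *
go(rw(-0.3,25,61.5),13.45)"
python3 -m jog '[{"hand":0,"dx":0,"dy":-0.7,"dz":0,"rx":0,"ry":0,"rz":0},{"hand":0,"dx":0,"dy":-0.7,"dz":0,"rx":0,"ry":0,"rz":0}]'
python3 -c "
from h import *
go(rw(-0.3,25,61.5),13.45)"

```

```text
clock: 21.1
position: [558.7, -151.0, 60.3]
ee_rot: [-0.118, 0.993, 0.001, -0.0]
contact_force: [-1.3, 9.3, 1.9]
gripper_width: 11.0
clock 21.10 p [ 558.7 -151.    60.3] jaw -166.50 tilt [-0.04  0.13] F [-1.3  9.3  1.9] w 11.0 rail coords [-0.2 23.2 60.3]
 shift [ 0.1  1.8 -1.2] norm 2
 rz 0.001 rad
clock: 21.27
position: [558.8, -151.3, 60.4]
ee_rot: [-0.118, 0.993, 0.002, -0.0]
contact_force: [-3.5, 14.4, 4.8]
gripper_width: 11.5
clock 21.27 p [ 558.8 -151.3   60.4] jaw -166.50 tilt [-0.06  0.2 ] F [-3.5 14.4  4.8] w 11.5 rail coords [-0.2 22.9 60.4]
 shift [ 0.1  2.1 -1.1] norm 2
 rz 0.001 rad
```

```bash

python3 -m jog '[{"hand":0,"dx":0,"dy":0,"dz":0.7,"rx":0,"ry":0,"rz":0},{"hand":0,"dx":0,"dy":-0.5,"dz":0.6,"rx":0,"ry":0,"rz":0},{"hand":0,"dx":0,"dy":0,"dz":0,"rx":0,"ry":0,"rz":0}]'
python3 -c "
from h import *
go(rw(-0.3,25,61.5),13.45)"
python3 -m jog '[{"hand":0,"dx":0,"dy":0.8,"dz":0,"rx":0,"ry":0,"rz":0},{"hand":36,"dx":0,"dy":0,"dz":0,"rx":0,"ry":0,"rz":0},{"hand":36,"dx":0,"dy":0,"dz":0,"rx":0,"ry":0,"rz":0},{"hand":36,"dx":0,"dy":0,"dz":0,"rx":0,"ry":0,"rz":0}]'
python3 -m jog '[{"hand":36,"dx":0,"dy":0,"dz":-15,"rx":0,"ry":0,"rz":0},{"hand":36,"dx":0,"dy":0,"dz":-30,"rx":0,"ry":0,"rz":0},{"hand":36,"dx":0,"dy":0,"dz":-35,"rx":0,"ry":0,"rz":0},{"hand":50,"dx":0,"dy":0,"dz":-30,"rx":0,"ry":0,"rz":0},{"hand":50,"dx":0,"dy":0,"dz":0,"rx":0,"ry":0,"rz":0}]'
python3 -c "
from h import *
go(rw(-110,88,160),13.45)
from bench import arm
d=arm.get_image('side');np.savez('side11.npz',**d)
b=d['img'][:,:,::-1]
cv2.imwrite(f'pics/side11.png',cv2.resize(b[180:300,255:375],None,fx=5,fy=5))
"
```

```text
clock: 21.52
position: [558.9, -151.4, 59.6]
ee_rot: [-0.118, 0.993, 0.002, -0.0]
contact_force: [-3.3, 14.1, 5.9]
gripper_width: 11.3
clock 21.52 p [ 558.9 -151.4   59.6] jaw -166.48 tilt [-0.06  0.21] F [-3.3 14.1  5.9] w 11.3 rail coords [-0.1 22.8 59.6]
 shift [ 0.2  2.3 -1.9] norm 3
 rz 0.001 rad
clock: 21.85
position: [560.0, -154.0, 59.3]
ee_rot: [-0.118, 0.993, -0.0, 0.001]
contact_force: [0.5, -0.6, -0.9]
gripper_width: 36.0
clock: 22.27
position: [563.6, -155.1, 176.3]
ee_rot: [-0.118, 0.993, -0.002, 0.007]
contact_force: [0.9, 0.1, 0.8]
gripper_width: 49.7
clock 22.27 p [ 563.6 -155.1  176.3] jaw -166.42 tilt [ 0.81 -0.16] F [0.9 0.1 0.8] w 49.7 rail coords [  3.6  18.1 176.3]
 shift [113.6  70.2  14.4] norm 134
 rz 0.002 rad
```

View pics/side11.png

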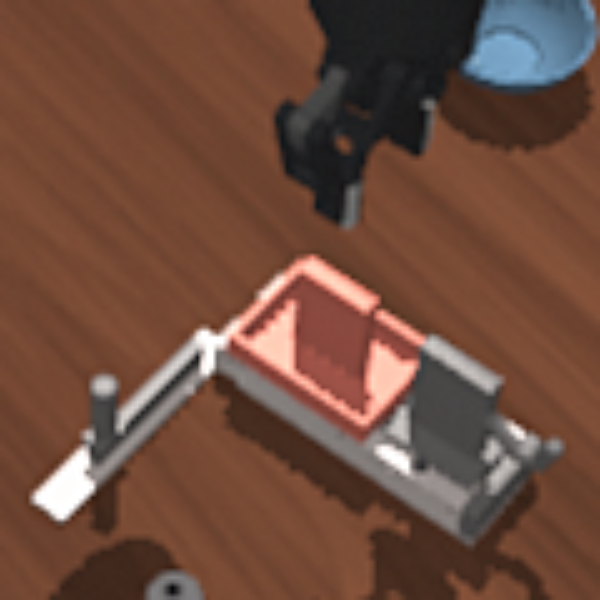

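The tray sits in the rail up against the hook, behind the mouth, and the gate post is at crop (103,385). Now I'll shut the gate.

```bash

python3 -m jog '[{"hand":50,"dx":28.4,"dy":18,"dz":0,"rx":0,"ry":0,"rz":0},{"hand":50,"dx":28.4,"dy":18,"dz":0,"rx":0,"ry":0,"rz":0},{"hand":50,"dx":28.4,"dy":18,"dz":0,"rx":0,"ry":0,"rz":0},{"hand":50,"dx":28.4,"dy":18,"dz":0,"rx":0,"ry":0,"rz":0},{"hand":50,"dx":0,"dy":0,"dz":20,"rx":0,"ry":0,"rz":0}]'
python3 -m jog '[{"hand":50,"dx":0,"dy":0,"dz":20,"rx":0,"ry":0,"rz":0},{"hand":50,"dx":0,"dy":0,"dz":0,"rx":0,"ry":0,"rz":0},{"hand":50,"dx":0,"dy":0,"dz":0,"rx":0,"ry":0,"rz":0}]'
python3 -c "
from h import *
go(rw(-110,89.5,35),13.45)"
```

```text
clock: 22.73
position: [428.1, -109.9, 150.6]
ee_rot: [-0.118, 0.993, 0.0, 0.002]
contact_force: [0.2, 0.7, -0.4]
gripper_width: 50.2
clock: 22.98
position: [431.2, -110.6, 127.9]
ee_rot: [-0.118, 0.993, -0.0, -0.002]
contact_force: [1.0, -0.2, 0.3]
gripper_width: 49.9
clock 22.98 p [ 431.2 -110.6  127.9] jaw -166.49 tilt [-0.19 -0.04] F [ 1.  -0.2  0.3] w 49.9 rail coords [-114.8   92.1  127.9]
 shift [-5.2 -2.6 92.8] norm 93
 rz 0.001 rad
```

```bash

python3 -m jog '[{"hand":50,"dx":-4.5,"dy":-2,"dz":20,"rx":0,"ry":0,"rz":0},{"hand":50,"dx":0,"dy":0,"dz":28,"rx":0,"ry":0,"rz":0},{"hand":50,"dx":0,"dy":0,"dz":25,"rx":0,"ry":0,"rz":0},{"hand":50,"dx":0,"dy":0,"dz":15,"rx":0,"ry":0,"rz":0},{"hand":50,"dx":0,"dy":0,"dz":4,"rx":0,"ry":0,"rz":0}]'
python3 -m jog '[{"hand":50,"dx":0,"dy":0,"dz":0,"rx":0,"ry":0,"rz":0},{"hand":50,"dx":0,"dy":0,"dz":0,"rx":0,"ry":0,"rz":0}]'
python3 -c "
from h import *
go(rw(-110,89.5,37),13.45)"
python3 -m jog '[{"hand":0,"dx":0,"dy":0,"dz":0,"rx":0,"ry":0,"rz":0},{"hand":0,"dx":0,"dy":0,"dz":0,"rx":0,"ry":0,"rz":0},{"hand":0,"dx":0,"dy":0,"dz":0,"rx":0,"ry":0,"rz":0},{"hand":0,"dx":0,"dy":0,"dz":0,"rx":0,"ry":0,"rz":0}]'
python3 -c "
from h import *
go(rw(-60,89.5,37),13.45)"
```

```text
clock: 23.4
position: [436.2, -111.5, 34.9]
ee_rot: [-0.117, 0.993, 0.0, -0.002]
contact_force: [-1.4, 0.6, 0.1]
gripper_width: 50.1
clock: 23.57
position: [438.1, -111.3, 37.5]
ee_rot: [-0.118, 0.993, -0.0, 0.001]
contact_force: [0.0, -1.0, 0.3]
gripper_width: 49.8
clock 23.57 p [ 438.1 -111.3   37.5] jaw -166.46 tilt [ 0.09 -0.01] F [ 0.  -1.   0.3] w 49.8 rail coords [-108.2   89.8   37.5]
 shift [ 1.8 -0.3  0.5] norm 2
 rz 0.002 rad
clock: 23.9
position: [437.4, -111.2, 37.8]
ee_rot: [-0.118, 0.993, -0.0, 0.001]
contact_force: [-1.0, 1.6, 6.2]
gripper_width: 11.7
clock 23.90 p [ 437.4 -111.2   37.8] jaw -166.46 tilt [ 0.09 -0.  ] F [-1.   1.6  6.2] w 11.7 rail coords [-108.9   90.1   37.8]
 shift [-48.9  -0.7   0.9] norm 49
 rz 0.002 rad
```

```bash

python3 -m jog '[{"hand":0,"dx":-5,"dy":0,"dz":0,"rx":0,"ry":0,"rz":0},{"hand":0,"dx":-8,"dy":0,"dz":0,"rx":0,"ry":0,"rz":0},{"hand":0,"dx":-8,"dy":0,"dz":0,"rx":0,"ry":0,"rz":0},{"hand":0,"dx":-8,"dy":0,"dz":0,"rx":0,"ry":0,"rz":0},{"hand":0,"dx":-8,"dy":0,"dz":0,"rx":0,"ry":0,"rz":0}]'
python3 -m jog '[{"hand":0,"dx":-5,"dy":0,"dz":0,"rx":0,"ry":0,"rz":0},{"hand":0,"dx":-3,"dy":0,"dz":0,"rx":0,"ry":0,"rz":0},{"hand":0,"dx":-2,"dy":0,"dz":0,"rx":0,"ry":0,"rz":0},{"hand":0,"dx":0,"dy":0,"dz":0,"rx":0,"ry":0,"rz":0}]'
python3 -c "
from h import *
go(rw(-60,89.5,37),13.45)"
```

```text
clock: 24.32
position: [473.0, -102.6, 37.8]
ee_rot: [-0.118, 0.993, -0.0, -0.0]
contact_force: [-2.2, -0.7, 6.9]
gripper_width: 11.9
clock: 24.65
position: [483.3, -100.2, 37.8]
ee_rot: [-0.118, 0.993, -0.0, 0.001]
contact_force: [-1.3, -0.2, 5.8]
gripper_width: 12.2
clock 24.65 p [ 483.3 -100.2   37.8] jaw -166.44 tilt [ 0.08 -0.01] F [-1.3 -0.2  5.8] w 12.2 rail coords [-61.7  90.1  37.8]
 shift [-1.7 -0.6  0.8] norm 2
 rz 0.002 rad
```

```bash

python3 -m jog '[{"hand":0,"dx":-1,"dy":0,"dz":0,"rx":0,"ry":0,"rz":0},{"hand":0,"dx":-1,"dy":0,"dz":0,"rx":0,"ry":0,"rz":0},{"hand":0,"dx":-1,"dy":0,"dz":0,"rx":0,"ry":0,"rz":0}]'
python3 -c "
from h import *
go(rw(-60,89.5,37),13.45)"
python3 -m jog '[{"hand":0,"dx":-1,"dy":0,"dz":0,"rx":0,"ry":0,"rz":0},{"hand":0,"dx":-1,"dy":0,"dz":0,"rx":0,"ry":0,"rz":0},{"hand":0,"dx":0,"dy":0,"dz":0,"rx":0,"ry":0,"rz":0}]'
python3 -c "
from h import *
go(rw(-60,89.5,37),13.45)"
```

```text
clock: 24.9
position: [485.0, -99.7, 37.8]
ee_rot: [-0.118, 0.993, -0.0, -0.0]
contact_force: [-4.5, -0.9, 8.0]
gripper_width: 11.9
clock 24.90 p [485.  -99.7  37.8] jaw -166.46 tilt [-0.05 -0.02] F [-4.5 -0.9  8. ] w 11.9 rail coords [-60.   90.2  37.8]
 shift [ 0.  -0.7  0.8] norm 1
 rz 0.001 rad
clock: 25.15
position: [485.0, -99.7, 37.7]
ee_rot: [-0.118, 0.993, -0.0, -0.002]
contact_force: [-6.1, -1.7, 10.5]
gripper_width: 12.1
clock 25.15 p [485.  -99.7  37.7] jaw -166.49 tilt [-0.27 -0.05] F [-6.1 -1.7 10.5] w 12.1 rail coords [-60.   90.2  37.7]
 shift [ 0.  -0.7  0.7] norm 1
 rz 0.001 rad
```

```bash

python3 -m jog '[{"hand":0,"dx":1.5,"dy":0,"dz":0,"rx":0,"ry":0,"rz":0},{"hand":40,"dx":0,"dy":0,"dz":0,"rx":0,"ry":0,"rz":0},{"hand":40,"dx":0,"dy":0,"dz":0,"rx":0,"ry":0,"rz":0},{"hand":40,"dx":0,"dy":0,"dz":0,"rx":0,"ry":0,"rz":0},{"hand":40,"dx":0,"dy":0,"dz":-10,"rx":0,"ry":0,"rz":0}]'
python3 -m jog '[{"hand":40,"dx":0,"dy":0,"dz":-25,"rx":0,"ry":0,"rz":0},{"hand":40,"dx":0,"dy":0,"dz":-30,"rx":0,"ry":0,"rz":0},{"hand":40,"dx":0,"dy":0,"dz":-35,"rx":0,"ry":0,"rz":0},{"hand":40,"dx":0,"dy":20,"dz":-35,"rx":0,"ry":0,"rz":0},{"hand":40,"dx":0,"dy":35,"dz":0,"rx":0,"ry":0,"rz":0}]'
python3 -m jog '[{"hand":40,"dx":0,"dy":38,"dz":0,"rx":0,"ry":0,"rz":0},{"hand":40,"dx":0,"dy":38,"dz":0,"rx":0,"ry":0,"rz":0},{"hand":40,"dx":0,"dy":38,"dz":0,"rx":0,"ry":0,"rz":0},{"hand":40,"dx":0,"dy":38,"dz":0,"rx":0,"ry":0,"rz":0},{"hand":40,"dx":0,"dy":0,"dz":0,"rx":0,"ry":0,"rz":0}]'
cat > chk.py <<'E'
from h import *
np.set_printoptions(precision=1,suppress=True,linewidth=150)
from bench import arm
go()
a=np.radians(13.45)
for n in('top','side'):
    d=arm.get_image(n);np.savez(n+'12.npz',**d);b=d['img'][:,:,::-1]
    cv2.imwrite(f'pics/{n}12.png',cv2.resize(b[170:270,290:410] if n=='top' else b[180:300,255:375],None,fx=5,fy=5)); cv2.imwrite(f'pics/{n}12f.png',b)
    P=cloud(d);ok=d['depth']>0;H=cv2.cvtColor(d['img'],cv2.COLOR_RGB2HSV)
    e=P.reshape(-1,3)[:,:2]-RC
    rx=(e@[np.cos(a),np.sin(a)]).reshape(ok.shape);ry=(e@[-np.sin(a),np.cos(a)]).reshape(ok.shape);z=P[...,2]
    co=ok&(H[...,1]>90)&((H[...,0]<10)|(H[...,0]>172))&(H[...,2]>90)&(abs(rx)<60)&(abs(ry)<100)
    def R(m,t):
        if m.sum()>3: print(n,t,m.sum(),'x',np.percentile(rx[m],[1,99]),'y',np.percentile(ry[m],[1,99]),'z',np.median(z[m]))
    R(co&(z>36)&(z<50),'tray rim'); R(co&(z>86),'tray fin')
    g=ok&(H[...,1]<70)&(abs(rx)<40)&(ry>-130)&(ry<0)
    R(g&(z>84)&(ry<-20),'hook fin'); R(g&(z>55)&(z<84)&(ry<-80),'prong')
    R(ok&(z>55)&(z<75)&(abs(rx+60)<25)&(abs(ry-88)<20),'post')
    R(ok&(z>22)&(z<28)&(H[...,2]>190)&(H[...,1]<40)&(abs(rx)<45)&(abs(ry)<95),'lips')
    R(ok&(z>14)&(z<28)&(H[...,2]<190)&(H[...,1]<60)&(abs(rx)<60)&(abs(ry-88)<9),'gate bar')
    R(ok&(z>21)&(z<33)&(H[...,2]<190)&(H[...,1]<60)&(abs(rx)<45)&(abs(ry+84)<12),'stop')
E
python3 chk.py
```

```text
clock: 25.57
position: [484.9, -99.3, 45.4]
ee_rot: [-0.118, 0.993, 0.0, -0.002]
contact_force: [-0.2, -0.1, -0.1]
gripper_width: 40.1
clock: 25.98
position: [478.2, -46.3, 178.6]
ee_rot: [-0.117, 0.993, -0.001, 0.007]
contact_force: [1.8, 1.7, -0.4]
gripper_width: 39.9
clock: 26.4
position: [437.1, 106.8, 172.1]
ee_rot: [-0.121, 0.993, 0.001, 0.001]
contact_force: [-1.7, -0.2, 0.2]
gripper_width: 40.1
clock 26.40 p [437.1 106.8 172.1] jaw -166.07 tilt [0.1 0.1] F [-1.7 -0.2  0.2] w 40.1 rail coords [-58.5 302.2 172.1]
top tray rim 189 x [-33.   30.8] y [-18.   71.7] z 44.46042922979108
top tray fin 77 x [-7.3  5.1] y [ 6.4 48.5] z 94.3000430782506
top hook fin 80 x [-7.   4.6] y [-68.7 -26.2] z 94.74769485149608
top prong 41 x [-5.5  3.4] y [-109.2  -80.4] z 65.50670500687393
top post 22 x [-66.9 -55.3] y [83.5 95.6] z 65.7584788378833
top lips 96 x [-29.6  28.9] y [-75.   80.7] z 25.277034831103528
top gate bar 79 x [-56.4  25.8] y [81.6 95.7] z 21.75779750639166
top stop 72 x [-30.5  27.6] y [-88.1 -73. ] z 28.95320415970272
side tray rim 184 x [-35.4  30.3] y [-20.7  68.4] z 40.72438303904838
side tray fin 46 x [-9.5  4.8] y [ 2.3 44.4] z 89.85378566707881
side hook fin 93 x [-9.3  4. ] y [-72.2 -29.6] z 90.81914581701632
side prong 49 x [-7.4  1.6] y [-111.9  -81. ] z 60.49286319672415
side post 27 x [-68.1 -56.1] y [80.  91.9] z 62.075808488199684
side lips 29 x [-32.9  27.1] y [-84.2  87.2] z 23.985169781940687
side gate bar 37 x [-58.2  13.9] y [79.4 87.6] z 17.620754368809653
side stop 107 x [-31.6  26.6] y [-91.1 -72.5] z 25.399036588984146
```

View pics/top12.png

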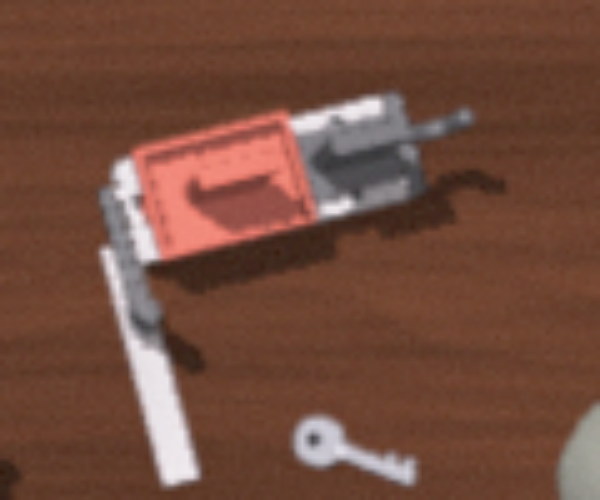

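View pics/side12.png

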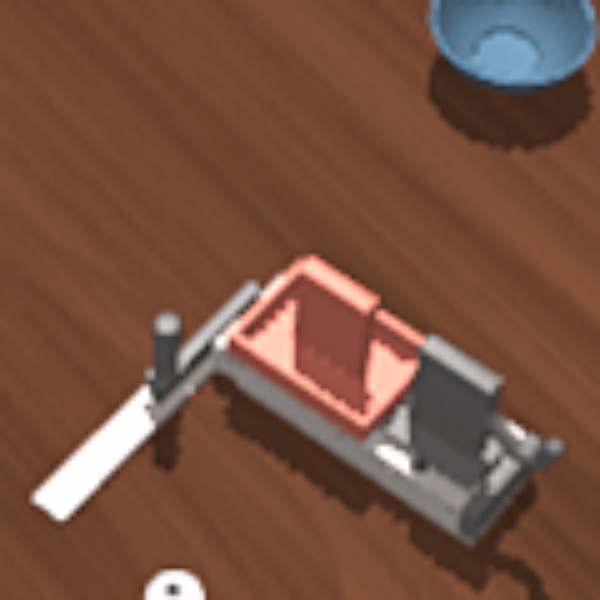

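View pics/top12f.png

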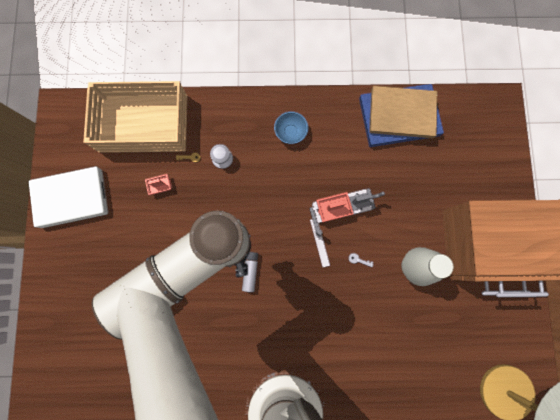

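The tray and hook fins are 75 mm apart, so their feet touch. Both stand on the channel floor, and the gate is across the mouth with its post at about x = -60. The top view also shows the vase, tube, knob, keys and dish where they were. Handing in.

```bash
python3 -c "
from bench import arm
print(arm.read_state()['contact_force']);print(arm.job_done())"
```

```text
[ 0.06084283 -1.24796166 -0.0545093 ]
the job is handed in; nothing more can be done
None
```

The hook and key tray are in the rail with the gate shut behind them, and the job is handed in after about 26.5 s of robot time. I slid the gate open to its stop and ran the hook in, prong first, until it met the end stop at about 12 N. Then I pushed the tray in behind it until it bore on the hook at about 14 N, let go, and slid the gate back to its shut stop.

**Last checks, with the arm clear:**
- **Hook and tray contact:** their fins are 75 mm apart in the top view, which is exactly feet touching. Rim and fin heights (44 and 94 mm) show both standing on the channel floor.
- **Gate:** the post is within about 1 mm of its shut position.
- **Other things:** the vase, tube, knob, keys and dish look unmoved in the top picture.

**Disagreement:** the cameras differ by about 2 mm on the hook's place along the rail. The side view puts it fully home and the top view about 2 mm short. That is within the stated calibration error. I relied on the firm contact force in both pushes to judge it home.

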